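# Turn a rack of sample jars out onto its cover on the draining tray

### The job

Take the loose orange cover from its easel, lay it on the mouth of the slanted white rack, then, holding the cover against the rack (its tab lies on the rack's ear, so both can be pinched together), turn the two upside down and lay them, cover underneath, flat in the raised draining tray. Lift the rack away so that all three jars are left standing on their caps on the cover, and set the empty rack down, still upside down, in the middle of the black rubber mat. Leave the other things on the bench where they stand.

Things in the scene. Friction and masses are not known exactly. Their poses are not given: they have to be found in the camera images.
- rack: White plastic open box with three cells in a row, 51 (x) x 143 (y) x 65 (z) mm; all walls 5 mm, cells 41 x 41 mm. Origin: centre of its underside; z points out of its mouth. Starts in the cradle with z leaning 45 degrees from vertical to the cradle's +x side and its -x wall, with the ear, upward on the robot's side. About 200 g empty.
- rack_mouth (a point): Centre of the rack's mouth, 65 mm above its underside; axes as the rack.
- rack_ear (a point): Centre of the rack's ear: a lug 30 (x) x 40 (y) x 6 (z) mm in the middle of the long -x wall, from x = -25.5 to -55.5 mm and z = 59 to 65 mm in the rack's frame, its upper face level with the mouth. Axes as the rack.
- cover: Loose orange cover: plate 65 (x) x 157 (y) x 8 mm, z = 0 to 8, with a skirt below it (z = 0 to -8), inside 57 x 149 mm: 3 mm play all round on the rack; a gap lets the ear pass. Origin: centre of the face that lies on the rack's mouth; z out of its top. Seated, its axes equal the rack's and its origin is rack_mouth. Leans on the easel, x pointing 30 degrees from straight down. About 130 g.
- cover_tab (a point): On the cover's tab, 12 mm from its end, mid-thickness. The tab is 40 mm wide (y) and 8 mm thick, level with the plate, and runs from its -x edge to x = -79.5 mm (cover frame). Seated, it lies on the rack's ear and overhangs the ear's end by 24 mm; ear and tab together are 14 mm thick. On the easel the tab points up. Axes as the cover.
- jar0: Amber jar with blue cap, diameter 38 mm (cap 35 mm), 58 mm tall, origin at the centre of its foot, z towards the cap. Loose in the rack's cell at y = -46 mm, cap 2 mm below the mouth. About 45 g.
- jar1: The same, in the middle cell.
- jar2: The same, in the cell at y = +46 mm.
- cradle: Fixed steel V-shaped cradle on a blue base (110 x 166 mm) that holds the rack at 45 degrees; it ends below the rack's upper wall, and the ear stands free above it. Origin: centre of its underside on the bench; x is the horizontal direction to which the rack's mouth leans, roughly away from the robot. Highest point about 80 mm.
- easel: Fixed aluminium easel on a grey base (100 x 130 mm) on which the cover leans; it reaches 65 mm up the cover's plate, and the tab stands free above it. Origin on the bench; x roughly away from the robot. Highest point about 80 mm.
- tray: Fixed draining tray on a white stand. Origin on the bench under its middle; x roughly away from the robot. Steel floor 90 mm above the bench, from x = -37.5 to +45 mm and y = -100 to +100 mm, walls 15 mm high at the back (+x) and both sides, none in front (-x).
- tray_notch (a point): Middle of a cut-out in the tray's front edge, at floor level, open down to the bench and to the front: 83 mm wide (y) and 25 mm deep (x = -37.5 to -12.5 mm in the tray's frame). Room for a finger under the cover's tab.
- tray_floor (a point): Middle of the tray's floor surface, 90 mm above the bench; axes as the tray. The cover lies well with its origin above this point, its tab sticking out over the front edge.
- mat: Fixed black rubber mat, 130 (x) x 200 (y) x 3 mm, flat on the bench. Origin: centre of its underside.
- vial_left: Small amber bottle, diameter 44, 95 mm tall, standing on the left between the fixtures; bystander. Origin: centre of its foot.
- vial_right: Small white bottle, diameter 44, 95 mm tall, on the right between the fixtures; bystander. Origin: centre of its foot.
- amber_bottle: Amber bottle, diameter 82, 170 mm tall, far left or right; bystander. Origin: centre of its foot.
- clear_bottle: Clear bottle, diameter 82, 160 mm tall, far left or right; bystander. Origin: centre of its foot.
- dish_stack: Two stacked culture dishes, diameter 60, 28 mm tall, near left or right; bystander. Origin: centre of the foot.
- beaker: Beaker, diameter 56, 55 mm tall, near left or right; bystander. Origin: centre of its foot.
Things that resemble listed ones, but are neither listed nor needed, are in the scene too. Of the things shaped like the cover, the orange one is meant.

How it is judged:
By the outcome, as a careful person would: the job done as asked, in the order asked, and still so for the second after the job is handed in, with the robot touching nothing.
It also fails if it takes over 72 s, if anything falls off the work surface, if the arm or the gripper's body presses on something with over 40 N, if the wrist force passes 120 N, or if a joint passes its speed limit or range.

### The arm

A 6-joint arm with a two-finger parallel gripper is mounted at the origin on the work surface. World frame = base frame: x ahead of the robot, y to its left, z up, the work surface at z = 0. Lengths are in m, angles in rad, forces in N, time in s.
With the tool pointing down it reaches from about 0.3 to 0.875 m from the base axis. Payload 4.2 kg.
Tool frame: the origin (TCP) lies midway between the tips of the shut fingers; the grasp point (between the pads) lies 19 mm behind it; z points along the fingers, y is the line along which they close (so a half turn about z gives the same grasp; the last joint's range is limited). The gripper opens to 85 mm and grips with 20 to 120 N. Pads are 22 mm wide; open, the fingers measure 114 mm over their backs; the gripper's body (76 mm by 85 mm) begins 54 mm behind the grasp point. The pads swing forward as they close: fully open they stand 13 mm farther back than shut.
Start: joints at [1.259, 0.32, 1.565, -0, 1.257, -0.02], TCP at [0.165, 0.551, 0.231] pointing down, gripper open.
Joint ranges: [-3.11, 3.11], [-0.84, 2.01], [0.21, 2.61], [-1.34, 4.49], [0.05, 2.63], [-2.56, 2.56]. Speed limits (rad/s): [2.57, 2.57, 3.14, 3.14, 3.14, 3.14].

### API

Orientations are given as a unit quaternion [w, x, y, z].
In Python, from cell import ctrl, viewer gives the robot as it stands. The module is installed in compiled form; this text tells all that it offers.
- The arm moves only by the tool apply_moves, never from a script. Its argument "increments" is a list that holds one entry, the list of rows, each a list of 7 numbers: the opening, from 0 (shut) to 1 (fully open), then the shift along the world's x, y, z in m, then the turn, a rotation vector about the world's x, y, z in rad. In form: [[[claw, x, y, z, ax, ay, az], ...]]. A call has 1 to 20 rows; each row shifts and turns the commanded pose from where the row before left it; what a row does not reach is not made up. A row lasts 1/10 s, in which the tool goes at most 50 mm and 8.59 degrees, less where a joint would pass 70% of its speed; a pose out of reach is approached as far as the arm can. A call with a gripper value outside its range is refused whole. The fingers move at their own pace and stop on an object; the grip force is fixed at half the most. Time passes only in rows, so rows that do not move let the fingers close. It gives the time, the measured TCP pose, the force, the opening and the grip force at its end, in the units of the state.
- ctrl.sense(): the state, without advancing time (a new reading comes with each control period).
- viewer.snapshot(name): name is "side" or "top"; returns the picture (400x640x3 uint8, red, green, blue); there is no depth.
- viewer.calibration(name): a dict with "intrinsics" (3x3 intrinsics, pixels), "rvec" (rotation vector, rad) and "tvec" (3), from world to camera coordinates, as OpenCV has them. Camera axes: x right, y down, z forward; pixel columns grow to the right and rows downward; lengths in m; the calibration is good to about 2 mm. A picture is of the moment at which its call begins. calibration takes no time and is no camera call.
- ctrl.close_job(): hands the job in; it is judged then, once.
The state is a dict: "t": time; "joint_pos": joint angles; "dq": joint speeds; "joint_torque": joint torques, N m; "ee_pos": TCP position; "tcp_rot": TCP orientation; "force": force on the tool from outside, world axes, zero at the start; "moment": the same for the moment, N m; "finger_gap": opening from 0.0 (shut) to 1.0 (fully open); "grasp_force": force on a finger pad.
Only numpy, scipy, OpenCV 4.12 (cv2) and the standard library are available. Lean on these libraries where they do the work, as an engineer would, in place of code of your own. Each camera call takes 0.05 s, during which the arm holds its last target. There are 200 camera calls.

## Working session

There is one attempt and no reset: what is moved stays moved. The work goes in short steps, Python scripts to look and compute and a tool call to move; the robot and the scene stay as the last step left them, time stands still between calls to the robot, and variables do not carry over. Pictures are saved under pics/ and viewed, at most 10 in all, crops included, and the job is handed in when it is done.

Besides the shell and the picture viewer there is one more tool, called after ">>>" as a command line: name --argument value ..., lists and objects as JSON in quotes. apply_moves: Moves the arm, as the interface text tells. Its arguments: {"type":"object","properties":{"increments":{"type":"array"}},"required":["increments"]}

```bash
ls; mkdir -p pics
python3 - <<'E'
from cell import ctrl, viewer
import cv2
for n in("side","top"):
    im=viewer.snapshot(n); cv2.imwrite(f"pics/{n}0.png",im[:,:,::-1])
    c=viewer.calibration(n); print(n,c)
print(ctrl.sense())
E
```

```text
pics
side {'intrinsics': array([[362.47889148,   0.        , 319.04580568],
       [  0.        , 362.47889148, 191.5454182 ],
       [  0.        ,   0.        ,   1.        ]]), 'rvec': array([ 0.13567444, -2.80320484,  1.29251691]), 'tvec': array([0.46018665, 0.10300764, 0.97471227])}
top {'intrinsics': array([[452.4294007 ,   0.        , 316.109596  ],
       [  0.        , 452.4294007 , 205.23583148],
       [  0.        ,   0.        ,   1.        ]]), 'rvec': array([ 2.12122839, -2.16225524,  0.14571161]), 'tvec': array([0.02341379, 0.4908019 , 1.3224378 ])}
{'t': 0.1, 'joint_pos': array([ 1.25900889e+00,  3.20219069e-01,  1.56555588e+00,  1.42318041e-05,
        1.25740014e+00, -2.00018767e-02]), 'dq': array([ 0.00039336, -0.00190754, -0.00320718, -0.00059353,  0.00133672,
       -0.00060747]), 'joint_torque': array([ 2.69544489e-04, -4.16413629e+01, -2.34702694e+01, -1.88080242e-05,
        4.86575198e-03,  9.27454806e-07]), 'ee_pos': array([0.16527126, 0.55029045, 0.23057189]), 'tcp_rot': array([-1.37331991e-04,  1.45377911e-01,  9.89375883e-01, -7.79236257e-04]), 'force': array([-0.46560341, -0.53290388,  0.7485808 ]), 'moment': array([ 0.05732312, -0.00021347,  0.01392107]), 'grasp_force': 0.0, 'finger_gap': 0.9972275129269299}
```

View pics/side0.png

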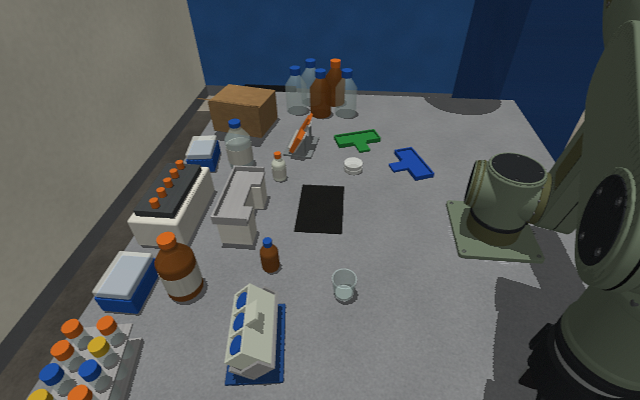

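View pics/top0.png

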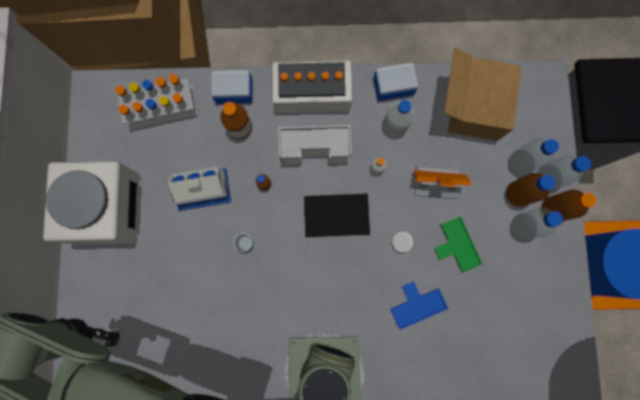

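Top view: the rack and cradle are at about (200,187), the tray at (314,143), the mat at (337,215), and the easel with the orange cover at (440,182). I'll enlarge both views to get corners.

```bash
cat > mont.py <<'E'
import cv2,numpy as np
def mont(tiles,out,W=400,H=300):
    # tiles: (file,x0,y0,scale)
    rows=[]
    for f,x0,y0,s in tiles:
        im=cv2.imread(f); w,h=W//s,H//s
        t=cv2.resize(im[y0:y0+h,x0:x0+w],None,fx=s,fy=s,interpolation=cv2.INTER_CUBIC)
        t=cv2.copyMakeBorder(t,0,H-t.shape[0],0,W-t.shape[1],cv2.BORDER_CONSTANT)
        for k in range(0,W,10*s):cv2.putText(t,str(x0+k//s),(k,8),0,.3,(0,255,255));cv2.line(t,(k,10),(k,14),(0,255,255))
        for k in range(0,H,10*s):cv2.putText(t,str(y0+k//s),(0,k+4),0,.3,(0,255,255))
        rows.append(t)
    cv2.imwrite(out,np.vstack([np.hstack(rows[i:i+2]) for i in range(0,len(rows),2)]))
E
python3 - <<'E'
from mont import mont
mont([("pics/top0.png",160,150,5),("pics/top0.png",400,150,5),("pics/side0.png",215,275,4),("pics/side0.png",270,105,5)],"pics/m1.png")
mont([("pics/top0.png",270,115,4),("pics/top0.png",295,180,4),("pics/side0.png",200,160,4),("pics/side0.png",280,170,4)],"pics/m2.png")
E
```

```text
(no output)
```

View pics/m1.png

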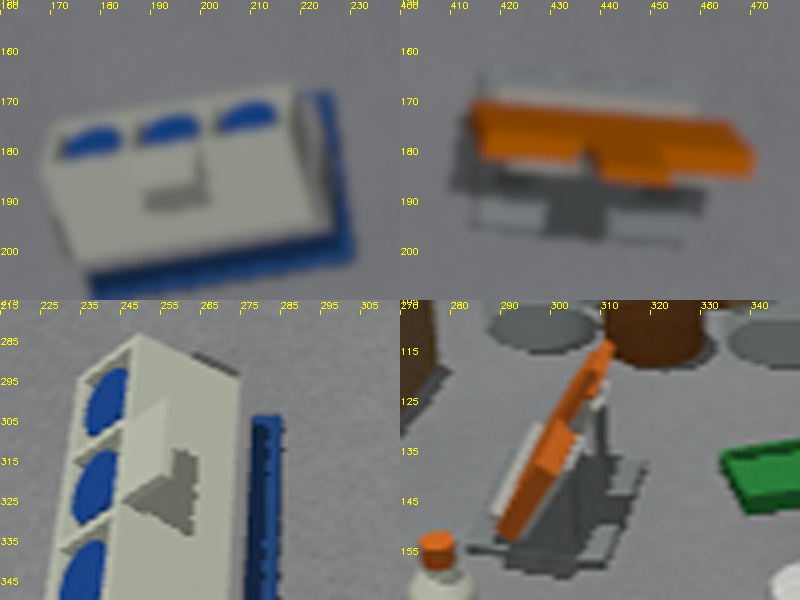

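View pics/m2.png

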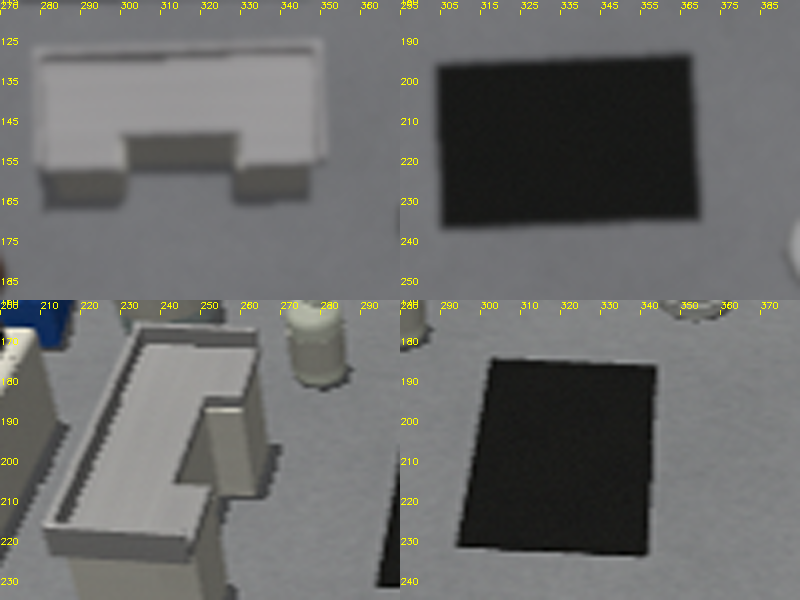

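```bash
cat > vis.py <<'E'
import cv2,numpy as np
from scipy.optimize import minimize,least_squares
from scipy.spatial.transform import Rotation as R
from cell import ctrl,viewer
CAL={n:viewer.calibration(n) for n in("side","top")}
def proj(n,P):
    c=CAL[n]; return cv2.projectPoints(np.float64(P).reshape(-1,3),c["rvec"],c["tvec"],c["intrinsics"],None)[0][:,0]
def box(x0,x1,y0,y1,z0,z1): return np.array([[x,y,z] for x in(x0,x1) for y in(y0,y1) for z in(z0,z1)])/1000
RACK=[box(-25.5,25.5,-71.5,71.5,0,65),box(-55.5,-25.5,-20,20,59,65)]
COVER=[box(-32.5,32.5,-78.5,78.5,-8,8),box(-79.5,-32.5,-20,20,0,8)]
S=8
def render(n,parts,Rm,t,roi):
    x0,y0,w,h=roi; m=np.zeros((h*S,w*S),np.uint8)
    for p in parts:
        q=(proj(n,p@Rm.T+t)-[x0,y0]+.5)*S
        cv2.fillConvexPoly(m,cv2.convexHull(np.int32(np.round(q))),255)
    return cv2.resize(m,(w,h),interpolation=cv2.INTER_AREA)/255.
def maskfit(masks,parts,rot,p0,steps,wts={}):
    # rot(p)->(R,t); masks {n:(mask float, roi)}
    f=lambda p:sum(np.abs(render(n,parts,*rot(p),roi)-m).sum() for n,(m,roi) in masks.items())
    s=np.vstack([p0]+[np.array(p0)+np.eye(len(p0))[i]*steps[i] for i in range(len(p0))])
    for _ in range(3):
        r=minimize(f,s[0],method="Nelder-Mead",options=dict(initial_simplex=s,maxiter=400,xatol=1e-5,fatol=.01))
        s=np.vstack([r.x]+[r.x+np.eye(len(p0))[i]*steps[i]*.4*(-1)**_ for i in range(len(p0))])
    return r.x,r.fun,{n:m.sum() for n,(m,_) in masks.items()}
def crop(im,roi): x,y,w,h=roi; return im[y:y+h,x:x+w].astype(int)
def hit(n,uv,z):
    c=CAL[n];Rm=cv2.Rodrigues(c["rvec"])[0];C=-Rm.T@c["tvec"]
    d=Rm.T@np.linalg.inv(c["intrinsics"])@[*uv,1]; return C+d*(z-C[2])/d[2]
def tilt(yaw,ang): # z leaning ang(rad) to local +x
    return (R.from_euler("z",yaw)*R.from_euler("y",ang)).as_matrix()
E
cat > fit0.py <<'E'
from vis import *
I={n:cv2.imread(f"pics/{n}0.png")[:,:,::-1] for n in("side","top")}
# mat and tray by points
mat={"top":[(304.7,196),(367.8,194),(369.8,234.5),(305.7,236.5)],"side":[(297.5,184.8),(339,186.4),(337,233.6),(289.3,231.5)]}
for n in mat:
    print(n,"mat",[hit(n,p,.003).round(3) for p in mat[n]])
# tray: floor corners (notch etc.)
tr={"top":[(301,147.8),(329.3,148.3),(300.8,156.3),(329,156.3)],"side":[(251,186.5),(259,186.5),(243.5,205.5),(251.5,205.8)]}
for n in tr: print(n,"tray",[hit(n,p,.09).round(3) for p in tr[n]])
print("base",[hit("top",p,.003).round(3) for p in [(226.5,168.5),(231,202)]])
# cover
rt,rs=(405,160,75,35),(280,105,40,55)
M={}
for n,roi in(("top",rt),("side",rs)):
    c=crop(I[n],roi); m=np.clip((c[...,0]-c[...,2]-40)/80.,0,1)
    if n=="side": pass
    M[n]=(m,roi)
x0=hit("top",(440,180),.06)
for sgn in(1,-1):
    def rot(p):
        Rm=tilt(p[3],np.radians(60)); 
        if sgn<0: Rm=Rm@np.diag([1,-1,-1])
        return Rm,np.array(p[:3])
    print("cover",sgn,maskfit(M,COVER,rot,[x0[0],x0[1],.06,0.],[.01,.01,.01,.1]))
rt,rs=(160,158,75,55),(218,275,70,110)
for n,roi in(("top",rt),("side",rs)):
    c=crop(I[n],roi); cv2.imwrite(f"/tmp/{n}.png",np.uint8(c))
    print(n,c[10,::6].tolist()[:12], c[30,::6].tolist())
E
python3 fit0.py
```

```text
top mat [array([0.525, 0.049, 0.003]), array([ 0.528, -0.146,  0.003]), array([ 0.403, -0.147,  0.003]), array([0.4  , 0.048, 0.003])]
side mat [array([ 0.544, -0.139,  0.003]), array([ 0.415, -0.143,  0.003]), array([0.409, 0.054, 0.003]), array([0.537, 0.058, 0.003])]
top tray [array([0.655, 0.055, 0.09 ]), array([ 0.651, -0.028,  0.09 ]), array([0.629, 0.056, 0.09 ]), array([ 0.627, -0.027,  0.09 ])]
side tray [array([ 0.649, -0.016,  0.09 ]), array([ 0.627, -0.018,  0.09 ]), array([0.649, 0.06 , 0.09 ]), array([0.629, 0.059, 0.09 ])]
base [array([0.617, 0.292, 0.003]), array([0.511, 0.277, 0.003])]
cover 1 (array([ 0.56489444, -0.35980804,  0.05337942, -0.1276547 ]), np.float64(180.53897058823532), {'top': np.float64(571.575), 'side': np.float64(209.6875)})
cover -1 (array([ 0.5642656 , -0.36190039,  0.05345662, -0.12959682]), np.float64(242.95710784313724), {'top': np.float64(571.575), 'side': np.float64(209.6875)})
top [[113, 114, 117], [113, 114, 117], [115, 116, 119], [115, 116, 119], [116, 117, 121], [118, 119, 121], [119, 120, 123], [124, 125, 126], [131, 133, 131], [141, 143, 137], [101, 106, 115], [93, 99, 113]] [[114, 115, 118], [114, 115, 118], [145, 147, 139], [145, 148, 139], [146, 148, 139], [117, 119, 111], [104, 106, 99], [134, 136, 128], [146, 148, 139], [145, 147, 139], [135, 136, 128], [53, 58, 70], [115, 116, 120]]
side [[130, 131, 133], [124, 125, 126], [130, 131, 131], [123, 124, 125], [125, 127, 128], [182, 186, 169], [150, 153, 146], [123, 126, 126], [130, 130, 132], [127, 128, 130], [122, 125, 125], [129, 130, 131]] [[126, 128, 128], [125, 128, 127], [127, 127, 129], [69, 96, 140], [14, 57, 123], [176, 180, 164], [179, 183, 166], [165, 169, 154], [164, 169, 153], [166, 170, 155], [35, 60, 100], [28, 64, 117]]
```

```bash
cat > fit1.py <<'E'
from vis import *
import vis
I={n:cv2.imread(f"pics/{n}0.png")[:,:,::-1].astype(int) for n in("side","top")}
def fit(masks,W,parts,rot,p0,steps):
    f=lambda p:sum((W[n]*np.abs(render(n,parts,*rot(p),roi)-m)).sum() for n,(m,roi) in masks.items())
    best=None
    x=np.array(p0);st=np.array(steps)
    for k in range(4):
        s=np.vstack([x]+[x+np.eye(len(x))[i]*st[i]*(-1)**k for i in range(len(x))])
        r=minimize(f,x,method="Nelder-Mead",options=dict(initial_simplex=s,maxiter=400,xatol=1e-5,fatol=.01));x=r.x;st=st*.6
    per={n:round(float((W[n]*np.abs(render(n,parts,*rot(x),roi)-m)).sum()),1) for n,(m,roi) in masks.items()}
    return x.round(4),per,{n:round(float(m.sum())) for n,(m,_) in masks.items()}
def go(name,rois,mf,parts,rot,p0,steps,views=("top","side"),wf=None):
    for vs in (views,)+tuple((v,) for v in views):
        M={n:(mf(n,crop(I[n],rois[n])),rois[n]) for n in vs}
        W={n:(wf(n,crop(I[n],rois[n])) if wf else 1.) for n in vs}
        print(name,vs,*fit(M,W,parts,rot,p0,steps),flush=True)
yawrot=lambda z:(lambda p:(R.from_euler("z",p[2]).as_matrix(),np.array([p[0],p[1],z])))
go("mat",{"top":(297,188,80,56),"side":(285,178,65,62)},lambda n,c:np.clip((100-c.sum(2)/3)/80,0,1),[box(-65,65,-100,100,0,3)],yawrot(0),[.465,-.05,0.],[.01,.01,.05])
tr={"top":[(301,148.3),(329.5,147.8),(301,157),(329.5,156.5)],"side":[(260.7,185.5),(251.3,185.5),(252.5,206.6),(244,205.8)]}
for n in tr: print(n,"tray",[hit(n,p,.09)[:2].round(3).tolist() for p in tr[n]])
om=lambda n,c:np.clip((c[...,0]-c[...,2]-10)/ (100 if n=="top" else 100),0,1)
print("orange max",[np.percentile((I[n]@[1,0,-1])[a:b,c:d],99) for n,a,b,c,d in(("top",160,195,405,480),("side",105,160,285,315))])
def crot(p): return tilt(p[3],np.radians(60)),np.array(p[:3])
go("cover",{"top":(405,160,75,35),"side":(283,110,30,47)},om,COVER,crot,[.565,-.36,.055,-.12],[.008,.008,.008,.08])
def rrot(p): return tilt(p[3],np.radians(45)),np.array(p[:3])
wm=lambda n,c:np.clip((c[...,0]-c[...,2]+3)/(6 if n=="top" else 8),0,1)
ww=lambda n,c:((c[...,2]-c[...,0])<8)*1.
go("rack",{"top":(160,158,75,55),"side":(218,275,62,110)},wm,RACK,rrot,[.56,.36,.04,.14],[.01,.01,.01,.08],wf=ww)
E
python3 fit1.py
```

```text
mat ('top', 'side') [ 0.4646 -0.0476  0.0202] {'top': 306.8, 'side': 218.3} {'top': 2461, 'side': 1976}
mat ('top',) [ 0.465  -0.0466  0.0176] {'top': 304.8} {'top': 2461}
mat ('side',) [ 0.464  -0.0473  0.0234] {'side': 215.9} {'side': 1976}
top tray [[0.653, 0.055], [0.653, -0.029], [0.627, 0.055], [0.627, -0.028]]
side tray [[0.624, -0.023], [0.649, -0.021], [0.625, 0.062], [0.648, 0.061]]
orange max [np.float64(159.0), np.float64(158.0)]
cover ('top', 'side') [ 0.5645 -0.3614  0.0533 -0.1129] {'top': 69.1, 'side': 41.2} {'top': 639, 'side': 231}
cover ('top',) [ 0.5654 -0.3611  0.0504 -0.1084] {'top': 67.0} {'top': 639}
cover ('side',) [ 0.5627 -0.3576  0.0567 -0.1142] {'side': 38.5} {'side': 231}
rack ('top', 'side') [0.5327 0.3663 0.0443 0.1477] {'top': 173.4, 'side': 632.5} {'top': 1241, 'side': 3482}
rack ('top',) [0.524  0.3498 0.0937 0.1525] {'top': 124.9} {'top': 1241}
rack ('side',) [0.5204 0.3911 0.0819 0.1516] {'side': 461.7} {'side': 3482}
```

```bash
cat > fit2.py <<'E'
exec(open("fit1.py").read().split("yawrot=")[0])
def rrot(p): return tilt(p[3],np.radians(45)),np.array(p[:3])
wm=lambda n,c:np.clip((c[...,0]-c[...,2]-(0 if n=="top" else 4))/4,0,1)
ww=lambda n,c:cv2.erode(((c[...,2]-c[...,0])<10)*1.,np.ones((3,3)))
go("rack",{"top":(160,158,64,50),"side":(228,278,52,105)},wm,RACK,rrot,[.54,.365,.042,.15],[.01,.01,.01,.05],wf=ww)
M=wm("side",crop(I["side"],(228,278,52,105)));T=wm("top",crop(I["top"],(160,158,64,50)))
x=[.5327,.3663,.0443,.1477]
# tray fit with points
P={"b":(-12.5,)}
obj=np.array([[-12.5,41.5],[-12.5,-41.5],[-37.5,41.5],[-37.5,-41.5]])/1000
uv={"top":[(301,148.3),(329.5,147.8),(301,157),(329.5,156.5)],"side":[(244,205.8),(251.3,185.5),(252.5,206.6),(260.7,185.5)]}
def tp(p):
    c,s=np.cos(p[2]),np.sin(p[2]); w=np.c_[obj@np.array([[c,s],[-s,c]])+p[:2],np.full(4,.09)]
    return np.concatenate([(proj(n,w)-(np.array(uv[n])-.4)).ravel() for n in uv])
r=least_squares(tp,[.66,.015,0]);print("tray",r.x.round(4),r.fun.round(1))
im=[]
from mont import mont
for n in("top","side"):
    a=I[n].astype(np.uint8)[:,:,::-1].copy();a=cv2.resize(a,None,fx=4,fy=4,interpolation=cv2.INTER_CUBIC)
    def wire(parts,Rm,t,col):
        for p in parts:
            q=np.int32((proj(n,p@Rm.T+t)+.5)*4)
            for i in range(8):
                for j in(1,2,4):
                    if not i&j: cv2.line(a,tuple(map(int,q[i])),tuple(map(int,q[i|j])),col,1)
    wire(RACK,*rrot([.545,.362,.040,.15]),(0,0,255))
    wire(COVER,tilt(-.113,np.radians(60)),np.array([.5645,-.3614,.0533]),(0,255,0))
    wire([box(-37.5,45,-100,100,90,105)],R.from_euler("z",r.x[2]).as_matrix(),np.array([*r.x[:2],0]),(0,255,255))
    im.append(a)
t,s=im
A=t[155*4:155*4+230,150*4:150*4+390];B=s[275*4:275*4+450,215*4:215*4+300]
C=t[155*4:155*4+170,400*4:400*4+390];D=s[160*4:160*4+330,200*4:200*4+300]
E_=t[115*4:115*4+200,265*4:265*4+390]
l=np.vstack([A,C,E_]);rr=np.hstack([B[:450],D[:330] if 0 else np.vstack([D[:330],np.zeros((120,300,3),np.uint8)])[:450,:110]])
out=np.zeros((600,800,3),np.uint8);out[:l.shape[0],:390]=l;out[:450,395:395+rr.shape[1]]=rr[:,:405]
cv2.imwrite("pics/ov.png",out)
E
python3 fit2.py
```

```text
rack ('top', 'side') [0.5338 0.3646 0.0415 0.1488] {'top': 46.0, 'side': 262.4} {'top': 1115, 'side': 2643}
rack ('top',) [0.5337 0.3645 0.044  0.1458] {'top': 41.9} {'top': 1115}
rack ('side',) [0.5356 0.3605 0.0346 0.1542] {'side': 250.0} {'side': 2643}
tray [ 0.6646  0.0155 -0.0038] [-0.4  0.7 -0.6  0.7 -0.3  0.3 -0.4  0.3 -0.9 -0.7 -0.2 -0.9  0.2 -0.9
 -0.6 -0.3]
```

View pics/ov.png

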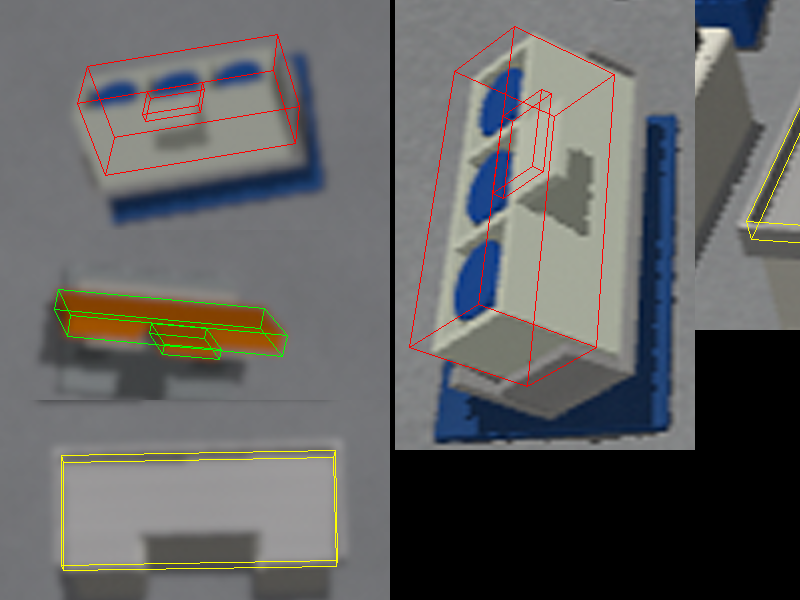

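The rack fit is about (0.534, 0.365, 0.042) with yaw 0.149, which agrees with the cradle base. The green cover and yellow tray overlays lie on their objects. Next I'll swing to the middle and record joint data for a kinematic model.

>>> apply_moves --increments '[[[1, 0.035, -0.03, 0.012, 0, 0, -0.075], [1, 0.035, -0.03, 0.012, 0, 0, -0.075], [1, 0.035, -0.03, 0.012, 0, 0, -0.075], [1, 0.035, -0.03, 0.012, 0, 0, -0.075], [1, 0.035, -0.03, 0.012, 0, 0, -0.075], [1, 0.035, -0.03, 0.012, 0, 0, -0.075], [1, 0.035, -0.03, 0.012, 0, 0, -0.075], [1, 0.035, -0.03, 0.012, 0, 0, -0.075], [1, 0.018, -0.045, 0, 0, 0, -0.08], [1, 0.018, -0.045, 0, 0, 0, -0.08], [1, 0.018, -0.045, 0, 0, 0, -0.08], [1, 0.018, -0.045, 0, 0, 0, -0.08], [1, 0.018, -0.045, 0, 0, 0, -0.08], [1, 0.018, -0.045, 0, 0, 0, -0.08], [1, 0.0, -0.045, 0, 0, 0, -0.08], [1, 0.0, -0.045, 0, 0, 0, -0.08]]]'

```text
t: 1.7
ee_pos: [0.5534, -0.0512, 0.3265]
tcp_rot: [-0.001, 0.694, 0.72, -0.0]
force: [-0.1, 0.3, 0.2]
finger_gap: 0.996
grasp_force: 0.0
```

```bash
cat > log.py <<'E'
from cell import ctrl
import json
s=ctrl.sense();open("log.jsonl","a").write(json.dumps({k:(v.tolist() if hasattr(v,"tolist") else v) for k,v in s.items()})+"\n")
print({k:(v.round(3).tolist() if hasattr(v,"round") and getattr(v,"ndim",0) else round(float(v),3)) for k,v in s.items() if k not in("dq","joint_torque","moment")})
E
python3 log.py
```

```text
{'t': 1.7, 'joint_pos': [-0.113, 0.246, 1.432, 0.0, 1.465, -0.149], 'ee_pos': [0.553, -0.051, 0.327], 'tcp_rot': [-0.001, 0.694, 0.72, -0.0], 'force': [-0.138, 0.318, 0.157], 'grasp_force': 0.0, 'finger_gap': 0.996}
```

```bash
cat > kin.py <<'E'
import numpy as np,json
from scipy.spatial.transform import Rotation as R
from scipy.optimize import least_squares
def tilt(yaw,ang): return (R.from_euler("z",yaw)*R.from_euler("y",ang)).as_matrix()
TC=np.array([[0,0,1],[-1,0,0],[0,1,0]]).T  # placeholder
def toolR(C,flip=1):
    # tool z = cover x, tool y = flip*cover z
    z=C[:,0];y=flip*C[:,2];return R.from_matrix(np.c_[np.cross(y,z),y,z])
def q2r(q): return R.from_quat([*q[1:],q[0]])
COV=(np.array([.5645,-.3614,.0533]),tilt(-.113,np.pi/3))
RK=(np.array([.5338,.3646,.0415]),tilt(.149,np.pi/4))
def at(f,p): return f[0]+f[1]@(np.array(p)/1000)
def inc(p0,r0,p1,r1,n=None):
    dp=np.array(p1)-p0;dr=(r1*r0.inv()).as_rotvec()
    m=max(np.linalg.norm(dp)/.045,np.linalg.norm(dr)/.14)
    print("dp",dp.round(4),"dr",dr.round(4),"minrows %.1f"%m, *( ["per row",(dp/n).round(4),(dr/n).round(4)] if n else []))
def last(): 
    s=json.loads(open("log.jsonl").readlines()[-1]);return np.array(s["ee_pos"]),q2r(s["tcp_rot"])
E
python3 - <<'E'
from kin import *
r=toolR(COV[1]);p,q=last()
inc(p,q,at(COV,(-59-90,0,4)),r,10)
inc(p,q,at(COV,(-59,0,4)),r,10)
print(at(COV,(-59,0,4)))
E
```

```text
dp [-0.0595 -0.3022 -0.1422] dr [-0.0205 -0.5249 -0.1452] minrows 7.5 per row [-0.0059 -0.0302 -0.0142] [-0.0021 -0.0525 -0.0145]
dp [-0.0148 -0.3072 -0.2201] dr [-0.0205 -0.5249 -0.1452] minrows 8.4 per row [-0.0015 -0.0307 -0.022 ] [-0.0021 -0.0525 -0.0145]
[ 0.53863015 -0.3584642   0.1063955 ]
```

>>> apply_moves --increments '[[[1, -0.006, -0.03, -0.003, -0.002, -0.052, -0.0145], [1, -0.006, -0.03, -0.003, -0.002, -0.052, -0.0145], [1, -0.006, -0.03, -0.003, -0.002, -0.052, -0.0145], [1, -0.006, -0.03, -0.003, -0.002, -0.052, -0.0145], [1, -0.006, -0.03, -0.003, -0.002, -0.052, -0.0145], [1, -0.006, -0.03, -0.003, -0.002, -0.052, -0.0145], [0.7, -0.006, -0.03, -0.02, -0.002, -0.053, -0.0145], [0.7, -0.006, -0.03, -0.03, -0.002, -0.053, -0.0145], [0.7, -0.006, -0.03, -0.037, -0.002, -0.053, -0.0145], [0.7, -0.006, -0.03, -0.037, -0.002, -0.053, -0.0145]]]'

```text
t: 2.7
ee_pos: [0.4926, -0.3505, 0.1846]
tcp_rot: [0.195, 0.719, 0.644, 0.172]
force: [0.8, 0.4, -0.1]
finger_gap: 0.705
grasp_force: 0.0
```

```bash
python3 log.py
cat > fk.py <<'E'
from kin import *
# FK fit: a1,d1,L2,a3,L4,d6
def fk(q,g):
    a1,d1,L2,a3,L4,d6=g
    r1=R.from_euler("z",q[0]);r2=r1*R.from_euler("y",q[1]);r3=r2*R.from_euler("y",q[2])
    r6=r3*R.from_euler("z",q[3])*R.from_euler("y",q[4])*R.from_euler("z",q[5])
    p=r1.apply([a1,0,d1])+r2.apply([0,0,L2])+r3.apply([-a3,0,L4])+r6.apply([0,0,d6])
    return p,r6*R.from_euler("z",np.pi/2)
if __name__=="__main__":
    D=[json.loads(l) for l in open("log.jsonl")]
    D.append(dict(joint_pos=[1.25900889,.320219069,1.56555588,0,1.25740014,-.0200018767],ee_pos=[.16527126,.55029045,.23057189],tcp_rot=[-1.37e-4,.145377911,.989375883,-7.8e-4]))
    D=[d for d in D]
    f=lambda g:np.concatenate([fk(d["joint_pos"],g)[0]-d["ee_pos"] for d in D])
    s=least_squares(lambda g:np.r_[f(g),(g-[0,.4,.45,0,.45,.25])*1e-3],[0,.4,.45,0,.45,.25]);print(s.x.round(4),(f(s.x)*1000).round(1))
    for d in D: print((fk(d["joint_pos"],s.x)[1].inv()*q2r(d["tcp_rot"])).magnitude())
    np.save("g.npy",s.x)
E
python3 fk.py
python3 - <<'E'
from kin import *
p,q=last();inc(p,q,at(COV,(-59,0,4)),toolR(COV[1]),5)
E
```

```text
{'t': 2.7, 'joint_pos': [-0.807, 0.239, 1.929, 0.573, 0.632, -1.106], 'ee_pos': [0.493, -0.351, 0.185], 'tcp_rot': [0.195, 0.719, 0.644, 0.172], 'force': [0.845, 0.441, -0.128], 'grasp_force': 0.0, 'finger_gap': 0.705}
[-0.0291  0.1434  0.6465 -0.0452  0.4353  0.3511] [ -1.  -11.5   1.5  -0.4  -1.    1.   10.7  -4.2  -2.5]
4.62731949789144e-16
5.558049685633556e-16
1.3442920871554288e-05
dp [ 0.046  -0.0079 -0.0782] dr [ 0.0031  0.0025 -0.0018] minrows 2.0 per row [ 0.0092 -0.0016 -0.0156] [ 0.0006  0.0005 -0.0004]
```

>>> apply_moves --increments '[[[0.7, 0.0092, -0.0016, -0.0156, 0, 0, 0], [0.7, 0.0092, -0.0016, -0.0156, 0, 0, 0], [0.7, 0.0092, -0.0016, -0.0156, 0, 0, 0], [0.5, 0.0092, -0.0016, -0.0156, 0, 0, 0], [0.5, 0.0092, -0.0015, -0.0158, 0, 0, 0], [0.5, 0, 0, 0, 0, 0, 0]]]'

```text
t: 3.3
ee_pos: [0.539, -0.3562, 0.1043]
tcp_rot: [0.191, 0.72, 0.645, 0.172]
force: [-0.1, 0.7, 0.4]
finger_gap: 0.502
grasp_force: 0.0
```

```bash
python3 log.py
cat > shot.py <<'E'
import sys,cv2
from vis import *
from mont import mont
tag=sys.argv[1]
for n in("top","side"): cv2.imwrite(f"pics/{n}_{tag}.png",viewer.snapshot(n)[:,:,::-1])
E
python3 shot.py g; python3 -c "
from mont import mont
mont([('pics/top_g.png',400,150,5),('pics/side_g.png',270,95,5)],'pics/g.png')"
```

```text
{'t': 3.3, 'joint_pos': [-0.749, 0.393, 1.941, 0.702, 0.48, -1.217], 'ee_pos': [0.539, -0.356, 0.104], 'tcp_rot': [0.191, 0.72, 0.645, 0.172], 'force': [-0.08, 0.735, 0.356], 'grasp_force': 0.0, 'finger_gap': 0.502}
```

View pics/g.png

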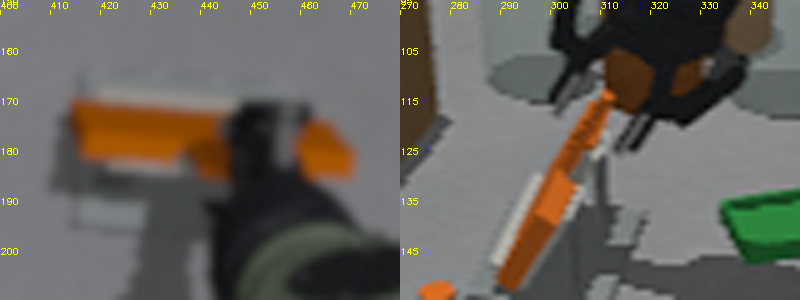

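The side view shows the two fingertips at (301,115) and (314,124), straddling the tab near (308,118). I'll close on it.

>>> apply_moves --increments '[[[0, 0, 0, 0, 0, 0, 0], [0, 0, 0, 0, 0, 0, 0], [0, 0, 0, 0, 0, 0, 0], [0, 0, 0, 0, 0, 0, 0], [0, 0, 0, 0, 0, 0, 0], [0, 0, 0, 0, 0, 0, 0]]]'

```text
t: 4.0
ee_pos: [0.539, -0.3574, 0.1081]
tcp_rot: [0.194, 0.719, 0.645, 0.172]
force: [-6.6, 0.7, 6.6]
finger_gap: 0.076
grasp_force: 60.3
```

```bash
python3 log.py; sed -i 's/a1,d1,L2,a3,L4,d6=g/a1,d1,L2,a3,L4,d6,b=g/; s/\[-a3,0,L4\]/[-a3,b,L4]/; s/\[0,.4,.45,0,.45,.25\]/[0,.4,.45,0,.45,.25,0]/g; s/1e-3\]/1e-5]/' fk.py; python3 fk.py
```

```text
{'t': 4.0, 'joint_pos': [-0.751, 0.388, 1.939, 0.701, 0.48, -1.217], 'ee_pos': [0.539, -0.357, 0.108], 'tcp_rot': [0.194, 0.719, 0.645, 0.172], 'force': [-6.555, 0.704, 6.577], 'grasp_force': 60.313, 'finger_gap': 0.076}
[ 0.      0.1403  0.5918 -0.0252  0.417   0.3183  0.0115] [-0.  0. -0. -0.  0. -0.  0.  0.  0.  0.  0.  0.  0. -0.  0.]
4.62731949789144e-16
5.558049685633556e-16
9.651799387161473e-16
2.1854762094519224e-16
1.3442920871554288e-05
```

```bash
cat >> fk.py <<'E'
LO=np.array([-3.11,-.84,.21,-1.34,.05,-2.56]);HI=np.array([3.11,2.01,2.61,4.49,2.63,2.56])
def ik(p,r,seed,g=None):
    g=np.load("g.npy") if g is None else g
    def f(q):
        a,b=fk(q,g);return np.r_[(a-p)*10,(r*b.inv()).as_rotvec()]
    s=least_squares(f,np.clip(seed,LO+1e-3,HI-1e-3),bounds=(LO,HI));return s.x,np.abs(s.fun).max()
def iks(p,r,n=30):
    rng=np.random.default_rng(0);out=[]
    for _ in range(n):
        q,e=ik(p,r,[np.arctan2(p[1],p[0])+rng.normal()*.3,*rng.uniform(LO[1:],HI[1:])])
        if e<1e-3 and not any(np.abs(q-o).max()<.05 for o in out): out.append(q)
    return out
TRAY=(np.array([.6646,.0155,.098]),R.from_euler("z",-.004).as_matrix()@np.diag([1,-1,-1]))
E
python3 - <<'E'
from fk import *
for nm,f,x,z in(("place",RK,-59,69),("pinch",RK,-30,66)):
    print(nm,at(f,(x,0,z)),[q.round(2).tolist() for q in iks(at(f,(x,0,z)),toolR(f[1]))])
for yaw in(-.3,0,.3):
    C=R.from_euler("z",yaw).as_matrix()@TRAY[1];
    for h in(-1,20):
        p=TRAY[0]+C@np.array([-.03,0,-h/1000.])
        print("tray",yaw,h,p.round(3),[q.round(2).tolist() for q in iks(p,toolR(C))])
E
```

```text
place [0.54079272 0.36564969 0.13200967] []
pinch [0.55897379 0.3683789  0.10938225] []
tray -0.3 -1 [0.636 0.024 0.097] [[0.31, 0.92, 2.45, 3.77, 1.76, 0.13]]
tray -0.3 20 [0.636 0.024 0.118] [[0.31, 0.86, 2.45, 3.77, 1.71, 0.1]]
tray 0 -1 [0.635 0.016 0.097] [[0.02, 0.96, 2.54, 3.16, 1.93, 0.01]]
tray 0 20 [0.635 0.016 0.118] [[0.02, 0.9, 2.54, 3.16, 1.87, 0.01]]
tray 0.3 -1 [0.636 0.007 0.097] [[-0.29, 0.93, 2.47, 2.54, 1.79, -0.15]]
tray 0.3 20 [0.636 0.007 0.118] [[-0.29, 0.87, 2.48, 2.55, 1.74, -0.12]]
```

```bash
cat >> fk.py <<'E'
def iku(p,r,n=40):
    g=np.load("g.npy");rng=np.random.default_rng(1);out=[]
    def f(q):
        a,b=fk(q,g);return np.r_[(a-p)*10,(r*b.inv()).as_rotvec()]
    for _ in range(n):
        s=least_squares(f,[np.arctan2(p[1],p[0])+rng.normal()*.3,*rng.uniform(LO[1:],HI[1:])],method="lm")
        if np.abs(s.fun).max()>1e-5: continue
        q=s.x.copy();q[[0,1,2,4]]=(q[[0,1,2,4]]+np.pi)%(2*np.pi)-np.pi
        for alt in(0,1):
            w=q.copy()
            if alt: w[3]+=np.pi;w[4]*=-1;w[5]+=np.pi
            for i in(3,5): w[i]=(w[i]-LO[i])%(2*np.pi)+LO[i]
            if w[2]<0 or abs(w[0])>2 or any(np.abs(w-o).max()<.02 for o in out):continue
            out.append(w)
    return [(o.round(2).tolist(),bool(((o>=LO)&(o<=HI)).all())) for o in out]
E
python3 - <<'E'
from fk import *
for nm,f,x,z in(("easel",COV,-59,4),("place",RK,-59,69),("pinch",RK,-30,66),("tray",TRAY,-30,1)):
  for fl in(1,-1):
    print(nm,fl);[print("   ",*o) for o in iku(at(f,(x,0,z)),toolR(f[1],fl))]
E
```

```text
easel 1
    [-0.75, 0.39, 1.94, 3.85, -0.48, 1.92] False
    [-0.75, 0.39, 1.94, 0.7, 0.48, -1.22] True
easel -1
    [-0.75, 0.39, 1.94, 3.85, -0.48, -1.22] False
    [-0.75, 0.39, 1.94, 0.7, 0.48, 1.92] True
place 1
    [0.78, 0.37, 2.08, 4.75, 0.43, 2.01] False
    [0.78, 0.37, 2.08, 1.61, -0.43, -1.14] False
place -1
    [0.78, 0.37, 2.08, 4.75, 0.43, -1.14] False
    [0.78, 0.37, 2.08, 1.61, -0.43, 2.01] False
pinch 1
    [0.76, 0.42, 2.07, 4.64, 0.42, 2.11] False
    [0.76, 0.42, 2.07, 1.5, -0.42, -1.03] False
pinch -1
    [0.76, 0.42, 2.07, 4.64, 0.42, -1.03] False
    [0.76, 0.42, 2.07, 1.5, -0.42, 2.11] False
tray 1
    [0.02, 0.96, 2.54, 3.16, 1.93, 0.01] True
    [0.02, 0.96, 2.54, 0.02, -1.93, 3.15] False
tray -1
    [0.02, 0.96, 2.54, 3.16, 1.93, 3.15] False
    [0.02, 0.96, 2.54, 0.02, -1.93, 0.01] False
```

Run:
```python
from fk import *
def sk(C,d): return C@R.from_euler("z",d).as_matrix()   # skew in cover plane
for nm,f,x,z,fls in(("easel",COV,-67.5,4,(1,)),("place",RK,-70,69,(1,)),("pinch",RK,-45,66,(1,)),("tray",TRAY,-45,1,(1,))):
  for fl in fls:
   for d in(-.8,-.6,-.4,-.2,.2,.4,.6,.8):
    C=sk(f[1],d);r=toolR(C,fl);p=at(f,(x,0,z))+C[:,0]*.012
    print(nm,d,[o[0] for o in iku(p,r,25) if o[1]],[o[0][3:] for o in iku(p,r,25) if not o[1] and o[0][4]>0])
```

```text
easel -0.8 [] [[4.58, 0.7, 1.53]]
easel -0.6 [] [[4.65, 0.44, 1.36]]
easel -0.4 [[-0.53, 0.37, 2.07, -1.15, 0.19, 0.79]] []
easel -0.2 [[-0.64, 0.37, 2.01, 0.36, 0.22, -0.8]] []
easel 0.2 [[-0.84, 0.45, 1.85, 0.79, 0.73, -1.35]] []
easel 0.4 [[-0.9, 0.53, 1.76, 0.81, 0.98, -1.41]] []
easel 0.6 [[-0.94, 0.62, 1.65, 0.82, 1.21, -1.44]] []
easel 0.8 [[-0.97, 0.72, 1.55, 0.84, 1.42, -1.45]] []
place -0.8 [[0.99, 0.69, 1.64, -1.04, 1.38, 1.72]] []
place -0.6 [[0.98, 0.59, 1.77, -1.09, 1.16, 1.75]] []
place -0.4 [[0.94, 0.5, 1.88, -1.17, 0.93, 1.78]] []
place -0.2 [[0.87, 0.42, 1.99, -1.29, 0.68, 1.85]] []
place 0.2 [] [[4.03, 0.22, 2.63]]
place 0.4 [[0.52, 0.34, 2.2, 2.68, 0.28, -2.43]] []
place 0.6 [[0.38, 0.39, 2.21, 2.19, 0.53, -2.08]] []
place 0.8 [[0.26, 0.46, 2.2, 1.97, 0.79, -2.0]] []
pinch -0.8 [[0.98, 0.73, 1.63, -1.05, 1.36, 1.73]] []
pinch -0.6 [[0.96, 0.63, 1.75, -1.11, 1.14, 1.77]] []
pinch -0.4 [[0.92, 0.54, 1.87, -1.2, 0.91, 1.81]] []
pinch -0.2 [] [[4.94, 0.66, 1.9]]
pinch 0.2 [] [[3.85, 0.24, 2.79]]
pinch 0.4 [[0.51, 0.4, 2.18, 2.7, 0.32, -2.47]] []
pinch 0.6 [[0.38, 0.44, 2.2, 2.23, 0.56, -2.14]] []
pinch 0.8 [[0.26, 0.51, 2.18, 1.99, 0.81, -2.04]] []
tray -0.8 [[-0.49, 0.89, 2.21, 1.86, 1.56, 0.05]] []
tray -0.6 [[-0.43, 0.9, 2.34, 2.11, 1.62, -0.08]] []
tray -0.4 [[-0.33, 0.92, 2.45, 2.4, 1.74, -0.15]] []
tray -0.2 [[-0.17, 0.95, 2.52, 2.75, 1.88, -0.12]] []
tray 0.2 [[0.2, 0.95, 2.51, 3.57, 1.85, 0.13]] []
tray 0.4 [[0.35, 0.91, 2.42, 3.91, 1.71, 0.13]] []
tray 0.6 [[0.45, 0.89, 2.3, 4.19, 1.6, 0.05]] []
tray 0.8 [[0.5, 0.89, 2.17, 4.45, 1.55, -0.09]] []
```

```bash
cat >> kin.py <<'E'
def sk(C,d): return C@R.from_euler("z",d).as_matrix()
E
python3 - <<'E'
from fk import *
p,q=last();print("tcp in cover",((p-COV[0])@COV[1]*1000).round(1), (toolR(COV[1]).inv()*q).as_rotvec().round(3))
inc(p,q,at(COV,(-60.5,0,4)),toolR(sk(COV[1],-.3)),4)
D=-.3
for nm,f,x,z in(("easel",COV,-60.5,4),("place",RK,-60.5,69),("placeup",RK,-60.5,120)):
    print(nm,at(f,(x,0,z)).round(4),iku(at(f,(x,0,z)),toolR(sk(f[1],D))))
E
```

```text
tcp in cover [-60.3   1.1   5.1] [-0.001 -0.    -0.004]
dp [-0.0012 -0.001  -0.0004] dr [-0.2559  0.0296 -0.1534] minrows 2.1 per row [-0.0003 -0.0002 -0.0001] [-0.064   0.0074 -0.0383]
easel [ 0.5379 -0.3584  0.1077] [([-0.58, 0.35, 2.05, -0.31, 0.15, -0.09], True), ([-0.58, 0.35, 2.05, 2.83, -0.15, 3.05], False)]
place [0.5397 0.3655 0.1331] [([0.92, 0.46, 1.93, -1.21, 0.81, 1.81], True), ([0.92, 0.46, 1.93, 1.93, -0.81, -1.33], False)]
placeup [0.5754 0.3708 0.1691] [([0.87, 0.44, 1.83, -1.14, 0.83, 1.65], True), ([0.87, 0.44, 1.83, 2.01, -0.83, -1.49], False)]
```

>>> apply_moves --increments '[[[0.5, 0, 0, 0, 0, 0, 0], [0.5, 0, 0, 0, 0, 0, 0], [0.5, 0, 0, 0, 0, 0, 0], [0.5, 0, 0, 0, 0, 0, 0]]]'

```text
t: 4.4
ee_pos: [0.5395, -0.3572, 0.107]
tcp_rot: [0.193, 0.719, 0.645, 0.172]
force: [0.7, 0.4, -0.1]
finger_gap: 0.502
grasp_force: 0.0
```

>>> apply_moves --increments '[[[0.5, 0, 0, 0, -0.032, 0.004, -0.019], [0.5, 0, 0, 0, -0.032, 0.004, -0.019], [0.5, 0, 0, 0, -0.032, 0.004, -0.019], [0.5, 0, 0, 0, -0.032, 0.004, -0.019], [0.5, 0, 0, 0, -0.032, 0.004, -0.019], [0.5, 0, 0, 0, -0.032, 0.004, -0.019], [0.5, 0, 0, 0, -0.032, 0.003, -0.019], [0.5, 0, 0, 0, -0.032, 0.003, -0.019], [0.5, 0, 0, 0, 0, 0, 0]]]'

```text
t: 5.3
ee_pos: [0.5387, -0.3566, 0.1063]
tcp_rot: [0.281, 0.737, 0.611, 0.067]
force: [-0.7, 0.1, -0.4]
finger_gap: 0.501
grasp_force: 0.0
```

```bash
python3 log.py
python3 - <<'E'
from fk import *
p,q=last();inc(p,q,at(COV,(-60.5,0,4)),toolR(sk(COV[1],-.3)),4)
E
```

```text
{'t': 5.3, 'joint_pos': [-0.586, 0.356, 2.04, -0.2, 0.164, -0.212], 'ee_pos': [0.539, -0.357, 0.106], 'tcp_rot': [0.281, 0.737, 0.611, 0.067], 'force': [-0.661, 0.078, -0.386], 'grasp_force': 0.0, 'finger_gap': 0.501}
dp [-0.0008 -0.0018  0.0014] dr [-0.0132 -0.0039 -0.0096] minrows 0.1 per row [-0.0002 -0.0005  0.0003] [-0.0033 -0.001  -0.0024]
```

>>> apply_moves --increments '[[[0.0, -0.0008, -0.0018, 0.0014, -0.0132, -0.0039, -0.0096], [0, 0, 0, 0, 0, 0, 0], [0, 0, 0, 0, 0, 0, 0], [0, 0, 0, 0, 0, 0, 0], [0, 0, 0, 0, 0, 0, 0], [0, 0, 0, 0, 0, 0, 0], [0, -0.0075, 0.0008, 0.013, 0, 0, 0], [0, -0.0075, 0.0008, 0.013, 0, 0, 0], [0, -0.0075, 0.0008, 0.013, 0, 0, 0], [0, -0.0075, 0.0008, 0.013, 0, 0, 0], [0, -0.015, 0.0016, 0.026, 0, 0, 0], [0, -0.015, 0.0016, 0.026, 0, 0, 0], [0, -0.01, 0.0016, 0.03, 0, 0, 0], [0, -0.01, 0.0016, 0.03, 0, 0, 0]]]'

```text
t: 6.7
ee_pos: [0.4568, -0.3491, 0.2724]
tcp_rot: [0.286, 0.739, 0.606, 0.063]
force: [1.2, -0.5, -0.8]
finger_gap: 0.081
grasp_force: 59.5
```

```bash
python3 log.py
python3 - <<'E'
from fk import *
p,q=last();r1=toolR(sk(RK[1],-.3))
s=json.loads(open("log.jsonl").readlines()[-1])["joint_pos"]
u=at(RK,(-60.5,0,69+70))
inc(p,q,u,r1,20); inc(p,q,at(RK,(-60.5,0,69)),r1)
# path joint check
mid=np.array([.56,.0,.30]); sl=(r1*q.inv()).as_rotvec()
qq=s
for k in range(1,21):
    t=k/20; pp=(1-t)**2*p+2*t*(1-t)*np.array([.56,0,.45])+t*t*u
    rr=R.from_rotvec(sl*t)*q; qq,e=ik(pp,rr,qq)
    if k%2==0: print(k,pp.round(3),qq.round(2),round(e,4))
E
```

```text
{'t': 6.7, 'joint_pos': [-0.675, 0.046, 1.952, 0.008, 0.549, -0.484], 'ee_pos': [0.457, -0.349, 0.272], 'tcp_rot': [0.286, 0.739, 0.606, 0.063], 'force': [1.206, -0.544, -0.791], 'grasp_force': 59.485, 'finger_gap': 0.081}
dp [ 0.1318  0.7219 -0.0898] dr [ 0.0026 -0.2626  0.2626] minrows 16.4 per row [ 0.0066  0.0361 -0.0045] [ 0.0001 -0.0131  0.0131]
dp [ 0.0829  0.7146 -0.1393] dr [ 0.0026 -0.2626  0.2626] minrows 16.3
2 [ 0.477 -0.279  0.303] [-0.52 -0.02  1.95 -0.1   0.6  -0.27] 0.0
4 [ 0.495 -0.208  0.326] [-0.34 -0.06  1.94 -0.23  0.65 -0.05] 0.0
6 [ 0.512 -0.137  0.339] [-0.15 -0.08  1.93 -0.36  0.7   0.19] 0.0
8 [ 0.527 -0.066  0.343] [ 0.05 -0.07  1.93 -0.49  0.74  0.43] 0.0
10 [0.541 0.006 0.339] [ 0.23 -0.04  1.92 -0.62  0.77  0.66] 0.0
12 [0.554 0.078 0.325] [ 0.39  0.02  1.91 -0.73  0.8   0.87] 0.0
14 [0.565 0.151 0.303] [ 0.54  0.1   1.9  -0.83  0.82  1.07] 0.0
16 [0.574 0.225 0.272] [ 0.66  0.2   1.88 -0.93  0.83  1.26] 0.0
18 [0.582 0.299 0.232] [ 0.77  0.31  1.84 -1.02  0.83  1.43] 0.0
20 [0.589 0.373 0.183] [ 0.86  0.44  1.8  -1.11  0.84  1.59] 0.0
```

>>> apply_moves --increments '[[[0, 0.0066, 0.0361, 0.008, 0, -0.0131, 0.0131], [0, 0.0066, 0.0361, 0.008, 0, -0.0131, 0.0131], [0, 0.0066, 0.0361, 0.008, 0, -0.0131, 0.0131], [0, 0.0066, 0.0361, 0.008, 0, -0.0131, 0.0131], [0, 0.0066, 0.0361, 0.008, 0, -0.0131, 0.0131], [0, 0.0066, 0.0361, 0.008, 0, -0.0131, 0.0131], [0, 0.0066, 0.0361, 0.008, 0, -0.0131, 0.0131], [0, 0.0066, 0.0361, 0.008, 0, -0.0131, 0.0131], [0, 0.0066, 0.0361, -0.0128, 0, -0.0131, 0.0131], [0, 0.0066, 0.0361, -0.0128, 0, -0.0131, 0.0131], [0, 0.0066, 0.0361, -0.0128, 0, -0.0131, 0.0131], [0, 0.0066, 0.0361, -0.0128, 0, -0.0131, 0.0131], [0, 0.0066, 0.0361, -0.0128, 0, -0.0131, 0.0131], [0, 0.0066, 0.0361, -0.0128, 0, -0.0131, 0.0131], [0, 0.0066, 0.0361, -0.0128, 0, -0.0131, 0.0131], [0, 0.0066, 0.0361, -0.0128, 0, -0.0131, 0.0131], [0, 0.0066, 0.0361, -0.0128, 0, -0.0131, 0.0131], [0, 0.0066, 0.0361, -0.0128, 0, -0.0131, 0.0131], [0, 0.0066, 0.0361, -0.0128, 0, -0.0131, 0.0131], [0, 0.0066, 0.0361, -0.0128, 0, -0.0131, 0.0131]]]'

```text
t: 8.7
ee_pos: [0.5896, 0.3739, 0.1809]
tcp_rot: [0.353, 0.639, 0.655, 0.195]
force: [0.4, -0.6, -1.2]
finger_gap: 0.08
grasp_force: 59.5
```

>>> apply_moves --increments '[[[0, 0, 0, 0, 0, 0, 0], [0, 0, 0, 0, 0, 0, 0]]]'

```text
t: 8.9
ee_pos: [0.5893, 0.3725, 0.181]
tcp_rot: [0.353, 0.639, 0.655, 0.194]
force: [-0.8, -0.2, -1.1]
finger_gap: 0.078
grasp_force: 59.5
```

```bash
python3 log.py; python3 shot.py h
cat > fit3.py <<'E'
from vis import *
import kin,json
I={n:cv2.imread(f"pics/{n}_h.png")[:,:,::-1].astype(int) for n in("side","top")}
p,q=kin.last()
C0=(q*kin.toolR(kin.sk(np.eye(3),-.3)).inv()).as_matrix()
t0=p-C0@np.array([-.0605,0,.004])
print("cover pred in rack frame mm",((t0-kin.RK[0])@kin.RK[1]*1000).round(1),R.from_matrix(kin.RK[1].T@C0).as_rotvec().round(3))
# parameters: shift in cover x,y and rotation about cover z (grip slip); 
def rot(a): 
    Rm=C0@R.from_euler("z",a[2]).as_matrix(); return Rm,t0+C0@np.array([a[0],a[1],a[3]])
M={};W={}
for n in I:
    c=proj(n,np.vstack(COVER)@C0.T+t0); x0,y0=np.int32(c.min(0)-8);x1,y1=np.int32(c.max(0)+8);roi=(x0,y0,x1-x0,y1-y0)
    cc=crop(I[n],roi); m=np.clip((cc[...,0]-cc[...,2]-10)/100,0,1);print(n,roi,m.sum().round())
    W[n]=1-np.float64(cv2.dilate(np.uint8(cc.sum(2)<150),np.ones((5,5)))>0)*(m<.5); M[n]=(m,roi)
f=lambda a:sum((W[n]*np.abs(render(n,COVER,*rot(a),roi)-m)).sum() for n,(m,roi) in M.items())
x=np.zeros(4);st=np.array([.006,.006,.05,.004]);print(f(x))
for k in range(4):
    s=np.vstack([x]+[x+np.eye(4)[i]*st[i]*(-1)**k for i in range(4)])
    r=minimize(f,x,method="Nelder-Mead",options=dict(initial_simplex=s,maxiter=300,xatol=1e-5,fatol=.01));x=r.x;st=st*.6
print(x.round(4),r.fun)
E
python3 fit3.py; python3 -c "
from mont import mont
mont([('pics/top_h.png',155,140,5),('pics/side_h.png',200,245,4)],'pics/h.png')"
```

```text
{'t': 8.9, 'joint_pos': [0.855, 0.446, 1.794, -1.108, 0.839, 1.589], 'ee_pos': [0.589, 0.372, 0.181], 'tcp_rot': [0.353, 0.639, 0.655, 0.194], 'force': [-0.84, -0.15, -1.124], 'grasp_force': 59.494, 'finger_gap': 0.078}
cover pred in rack frame mm [  1.5  -0.8 134.2] [-0.003  0.002 -0.005]
side (np.int32(173), np.int32(253), np.int32(67), np.int32(113)) 2390.0
top (np.int32(148), np.int32(134), np.int32(75), np.int32(44)) 835.0
425.3635294117647
[-0.0023  0.0018  0.0131  0.001 ] 392.8517647058824
```

View pics/h.png

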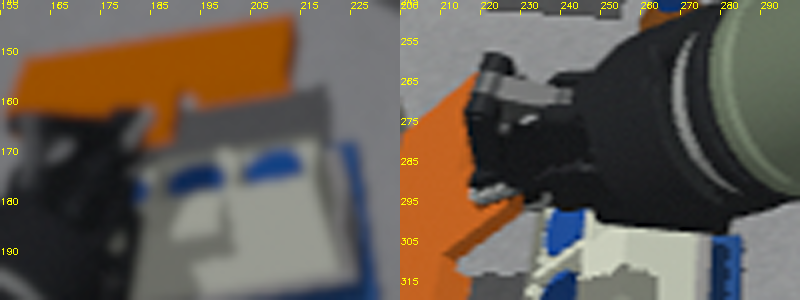

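>>> apply_moves --increments '[[[0, -0.0105, -0.0016, -0.0106, 0, 0, 0], [0, -0.0105, -0.0016, -0.0106, 0, 0, 0], [0, -0.0105, -0.0016, -0.0106, 0, 0, 0], [0, -0.007, -0.001, -0.0071, 0, 0, 0], [0, -0.0035, -0.0005, -0.0035, 0, 0, 0], [0, 0, 0, 0, 0, 0, 0], [0, -0.0014, -0.0002, -0.0014, 0, 0, 0], [0, -0.0014, -0.0002, -0.0014, 0, 0, 0], [0, -0.0014, -0.0002, -0.0014, 0, 0, 0], [0, 0, 0, 0, 0, 0, 0]]]'

```text
t: 10.0
ee_pos: [0.5436, 0.3654, 0.1358]
tcp_rot: [0.353, 0.639, 0.655, 0.196]
force: [0.1, 0.7, -0.9]
finger_gap: 0.077
grasp_force: 59.5
```

```bash
python3 log.py; python3 shot.py h; python3 fit3.py;  python3 -c "
from mont import mont
mont([('pics/top_h.png',155,140,5),('pics/side_h.png',200,265,4)],'pics/h2.png')"
```

```text
{'t': 10.0, 'joint_pos': [0.912, 0.461, 1.921, -1.208, 0.819, 1.793], 'ee_pos': [0.544, 0.365, 0.136], 'tcp_rot': [0.353, 0.639, 0.655, 0.196], 'force': [0.088, 0.68, -0.929], 'grasp_force': 59.492, 'finger_gap': 0.077}
cover pred in rack frame mm [ 0.7 -0.9 69.7] [-0.002 -0.001 -0.004]
side (np.int32(206), np.int32(266), np.int32(64), np.int32(110)) 2252.0
top (np.int32(155), np.int32(153), np.int32(73), np.int32(45)) 873.0
239.12450980392157
[-0.0009  0.0023  0.0063  0.    ] 148.6856862745098
```

>>> apply_moves --increments '[[[0, -0.0011, -0.0002, -0.0011, 0, 0, 0], [0, -0.0011, -0.0002, -0.0011, 0, 0, 0], [0, -0.0011, -0.0002, -0.0011, 0, 0, 0], [0, 0, 0, 0, 0, 0, 0]]]'

```text
t: 10.5
ee_pos: [0.5402, 0.3648, 0.1324]
tcp_rot: [0.353, 0.639, 0.655, 0.196]
force: [-0.5, 0.4, -1.1]
finger_gap: 0.08
grasp_force: 59.5
```

```bash
python3 log.py; python3 shot.py h; python3 fit3.py;  python3 -c "
from mont import mont
mont([('pics/top_h.png',155,140,5),('pics/side_h.png',205,265,4)],'pics/h2.png')"
```

```text
{'t': 10.5, 'joint_pos': [0.916, 0.463, 1.93, -1.215, 0.818, 1.808], 'ee_pos': [0.54, 0.365, 0.132], 'tcp_rot': [0.353, 0.639, 0.655, 0.196], 'force': [-0.538, 0.402, -1.068], 'grasp_force': 59.501, 'finger_gap': 0.08}
cover pred in rack frame mm [ 0.7 -1.  64.8] [-0.002 -0.001 -0.004]
side (np.int32(208), np.int32(267), np.int32(64), np.int32(110)) 2258.0
top (np.int32(156), np.int32(154), np.int32(73), np.int32(45)) 876.0
233.22372549019607
[-0.0011  0.0023  0.0071  0.0002] 154.0864705882353
```

View pics/h2.png

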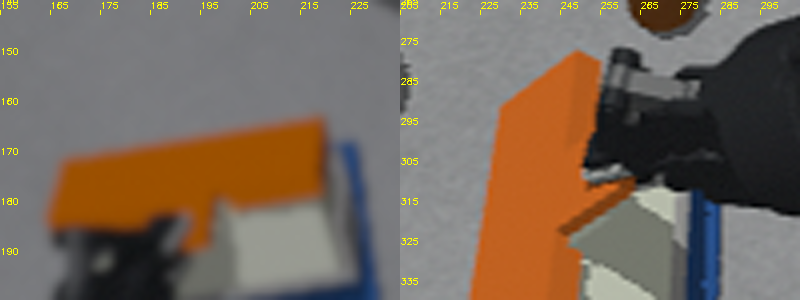

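The cover now lies right over the mouth, with its skirt side at side-view column ~245 and its tab above the ear. There is still no contact, so I'll creep in until I feel it.

>>> apply_moves --increments '[[[0, -0.0007, -0.0001, -0.0007, 0, 0, 0], [0, -0.0007, -0.0001, -0.0007, 0, 0, 0], [0, 0, 0, 0, 0, 0, 0]]]'

```text
t: 10.9
ee_pos: [0.5397, 0.3648, 0.1322]
tcp_rot: [0.354, 0.639, 0.654, 0.196]
force: [3.3, -1.4, 1.3]
finger_gap: 0.079
grasp_force: 59.4
```

>>> apply_moves --increments '[[[0, -0.0007, -0.0001, -0.0007, 0, 0, 0], [0, -0.0007, -0.0001, -0.0007, 0, 0, 0], [0, 0, 0, 0, 0, 0, 0]]]'

```text
t: 11.2
ee_pos: [0.5392, 0.3647, 0.1323]
tcp_rot: [0.355, 0.639, 0.654, 0.197]
force: [5.5, -1.0, 6.5]
finger_gap: 0.078
grasp_force: 59.7
```

```bash
python3 log.py
```

```text
{'t': 11.2, 'joint_pos': [0.919, 0.463, 1.935, -1.224, 0.82, 1.821], 'ee_pos': [0.539, 0.365, 0.132], 'tcp_rot': [0.355, 0.639, 0.654, 0.197], 'force': [5.474, -1.043, 6.452], 'grasp_force': 59.67, 'finger_gap': 0.078}
```

```bash
cat > sw.py <<'E'
from fk import *
np.set_printoptions(suppress=True,linewidth=150)
D=.45;g=np.load("g.npy")
L=json.loads(open("log.jsonl").readlines()[-1]);q0=np.array(L["joint_pos"]);p0,r0=last()
z0=r0.apply([0,0,1])
A=p0-.09*z0+[0,0,.09];qA,e=ik(A,r0,q0);print("A",A.round(3),qA.round(2),e)
C=sk(RK[1],D);rp=toolR(C);pin=at(RK,(-48+1,0,66))+C[:,0]*.019;print("pin",pin.round(4),((pin-RK[0])@RK[1]*1000).round(1))
qP,e=ik(pin,rp,[.48,.4,2.19,2.6,.35,-2.4]);print("P",qP.round(3),e)
B=pin-.09*C[:,0]+[0,0,.09];qB,e=ik(B,rp,qP);print("B",B.round(3),qB.round(3),e)
print("pin-B",(pin-B).round(4))
N=34;ps,rs=p0*0+A,r0
rows=[]
for k in range(1,N+1):
    t=k/N;s=t
    q=qA+(qB-qA)*s; pp,rr=fk(q,g); rows.append(np.r_[pp-ps,(rr*rs.inv()).as_rotvec()]);ps,rs=pp,rr
    if k%4==0: print(k,pp.round(3),q.round(2),"z",rr.apply([0,0,1]).round(2))
rows=np.array(rows);print("max",np.linalg.norm(rows[:,:3],axis=1).max(),np.linalg.norm(rows[:,3:],axis=1).max())
print((qB-qA)/N)
np.save("rows.npy",rows)
E
python3 sw.py
```

```text
A [0.475 0.382 0.283] [ 1.04  0.26  1.8  -0.96  1.07  1.5 ] 5.551115123125783e-15
pin [0.5578 0.3766 0.1093] [-29.9   8.3  66. ]
P [ 0.48   0.414  2.185  2.555  0.379 -2.351] 8.881784197001252e-14
B [0.507 0.329 0.257] [ 0.429  0.08   2.137  1.296  0.254 -1.084] 1.0547118733938987e-14
pin-B [ 0.0509  0.0472 -0.1473]
4 [0.441 0.367 0.229] [ 0.97  0.24  1.84 -0.69  0.97  1.2 ] z [ 0.54 -0.14 -0.83]
8 [0.408 0.367 0.194] [ 0.9   0.22  1.88 -0.43  0.88  0.89] z [ 0.38 -0.04 -0.93]
12 [0.384 0.379 0.179] [ 0.83  0.2   1.92 -0.16  0.78  0.59] z [ 0.25  0.11 -0.96]
16 [0.376 0.396 0.18 ] [0.75 0.17 1.96 0.1  0.68 0.28] z [ 0.19  0.27 -0.94]
20 [0.385 0.409 0.193] [ 0.68  0.15  2.    0.37  0.59 -0.02] z [ 0.19  0.41 -0.89]
24 [0.411 0.41  0.213] [ 0.61  0.13  2.04  0.63  0.49 -0.32] z [ 0.26  0.52 -0.81]
28 [0.448 0.393 0.234] [ 0.54  0.11  2.08  0.9   0.4  -0.63] z [ 0.37  0.57 -0.73]
32 [0.488 0.355 0.251] [ 0.47  0.09  2.12  1.16  0.3  -0.93] z [ 0.5   0.56 -0.66]
max 0.018014633597508743 0.07135221479839339
[-0.01799812 -0.00525019  0.00998199  0.0663     -0.02389297 -0.07605   ]
```

>>> apply_moves --increments '[[[0.5, 0, 0, 0, 0, 0, 0], [0.5, 0, 0, 0, 0, 0, 0], [0.5, 0, 0, 0, 0, 0, 0], [0.5, 0, 0, 0, 0, 0, 0]]]'

```text
t: 11.6
ee_pos: [0.5371, 0.3643, 0.1292]
tcp_rot: [0.353, 0.639, 0.655, 0.195]
force: [0.9, 0.8, 0.0]
finger_gap: 0.499
grasp_force: 0.0
```

```bash
sed -i 's/-48+1,0,66/-52,0,66/; s/^N=34/N=20/' sw.py; python3 log.py >/dev/null; python3 sw.py | egrep "^(A|pin|P|B|max)"
python3 - <<'E'
import numpy as np
print(np.load("rows.npy").round(3).tolist())
from fk import *
p,r=last();print("to A",(-.09*r.apply([0,0,1])).round(4))
E
```

```text
A [0.473 0.382 0.28 ] [ 1.04  0.26  1.8  -0.95  1.06  1.5 ] 5.551115123125783e-15
pin [0.5543 0.376  0.1128] [-34.9   8.3  66. ]
P [ 0.482  0.404  2.189  2.551  0.373 -2.345] 8.049116928532385e-14
B [0.503 0.329 0.26 ] [ 0.432  0.069  2.137  1.259  0.255 -1.045] 6.661338147750939e-15
pin-B [ 0.0509  0.0472 -0.1473]
max 0.02911136204173609 0.11727627573161452
[[-0.013, -0.009, -0.024, -0.013, 0.111, 0.036], [-0.014, -0.006, -0.021, 0.001, 0.103, 0.041], [-0.014, -0.003, -0.018, 0.014, 0.093, 0.045], [-0.014, 0.0, -0.014, 0.027, 0.083, 0.046], [-0.013, 0.002, -0.011, 0.037, 0.071, 0.047], [-0.011, 0.004, -0.007, 0.047, 0.058, 0.045], [-0.009, 0.006, -0.004, 0.054, 0.045, 0.043], [-0.006, 0.007, -0.001, 0.059, 0.031, 0.039], [-0.003, 0.007, 0.001, 0.063, 0.017, 0.034], [0.0, 0.006, 0.004, 0.064, 0.004, 0.028], [0.004, 0.005, 0.006, 0.064, -0.008, 0.021], [0.007, 0.004, 0.007, 0.061, -0.019, 0.013], [0.01, 0.002, 0.008, 0.056, -0.029, 0.005], [0.012, -0.001, 0.009, 0.05, -0.037, -0.003], [0.014, -0.004, 0.009, 0.043, -0.044, -0.011], [0.016, -0.008, 0.009, 0.034, -0.048, -0.019], [0.017, -0.011, 0.009, 0.024, -0.051, -0.026], [0.017, -0.015, 0.008, 0.015, -0.051, -0.033], [0.016, -0.018, 0.007, 0.005, -0.05, -0.039], [0.015, -0.022, 0.005, -0.005, -0.046, -0.044]]
to A [-0.0641  0.0176  0.0607]
```

>>> apply_moves --increments '[[[0.5, -0.008, 0.0022, 0.0076, 0, 0, 0], [0.5, -0.016, 0.0044, 0.0152, 0, 0, 0], [0.5, -0.02, 0.0055, 0.019, 0, 0, 0], [0.5, -0.02, 0.0055, 0.019, 0, 0, 0], [0.5, 0, 0, 0.03, 0, 0, 0], [0.5, 0, 0, 0.03, 0, 0, 0], [0.5, 0, 0, 0.03, 0, 0, 0]]]'

```text
t: 12.3
ee_pos: [0.4725, 0.3822, 0.2821]
tcp_rot: [0.353, 0.639, 0.655, 0.196]
force: [0.8, 0.0, -0.1]
finger_gap: 0.497
grasp_force: 0.0
```

>>> apply_moves --increments '[[[0.5, -0.013, -0.009, -0.024, -0.013, 0.111, 0.036], [0.5, -0.014, -0.006, -0.021, 0.001, 0.103, 0.041], [0.5, -0.014, -0.003, -0.018, 0.014, 0.093, 0.045], [0.5, -0.014, 0.0, -0.014, 0.027, 0.083, 0.046], [0.5, -0.013, 0.002, -0.011, 0.037, 0.071, 0.047], [0.5, -0.011, 0.004, -0.007, 0.047, 0.058, 0.045], [0.5, -0.009, 0.006, -0.004, 0.054, 0.045, 0.043], [0.5, -0.006, 0.007, -0.001, 0.059, 0.031, 0.039], [0.5, -0.003, 0.007, 0.001, 0.063, 0.017, 0.034], [0.5, 0.0, 0.006, 0.004, 0.064, 0.004, 0.028], [0.5, 0.004, 0.005, 0.006, 0.064, -0.008, 0.021], [0.5, 0.007, 0.004, 0.007, 0.061, -0.019, 0.013], [0.5, 0.01, 0.002, 0.008, 0.056, -0.029, 0.005], [0.5, 0.012, -0.001, 0.009, 0.05, -0.037, -0.003], [0.5, 0.014, -0.004, 0.009, 0.043, -0.044, -0.011], [0.5, 0.016, -0.008, 0.009, 0.034, -0.048, -0.019], [0.5, 0.017, -0.011, 0.009, 0.024, -0.051, -0.026], [0.5, 0.017, -0.015, 0.008, 0.015, -0.051, -0.033], [0.5, 0.016, -0.018, 0.007, 0.005, -0.05, -0.039], [0.5, 0.015, -0.022, 0.005, -0.005, -0.046, -0.044]]]'

```text
t: 14.3
ee_pos: [0.5046, 0.3278, 0.2635]
tcp_rot: [0.088, 0.523, 0.738, 0.419]
force: [1.0, -0.0, 0.7]
finger_gap: 0.5
grasp_force: 0.0
```

```bash
python3 log.py
python3 - <<'E'
from fk import *
np.set_printoptions(suppress=True,linewidth=150)
p,r=last();q=json.loads(open("log.jsonl").readlines()[-1])["joint_pos"];C=sk(RK[1],.45);rp=toolR(C);pin=at(RK,(-52,0,66))+C[:,0]*.019
B1=pin-.09*C[:,0]
print("B1",B1.round(4));inc(p,r,B1,rp,10);inc(B1,rp,pin,rp,6)
sl=(rp*r.inv()).as_rotvec()
for k in range(1,11):
    q,e=ik(p+(B1-p)*k/10,R.from_rotvec(sl*k/10)*r,q);print(q.round(2),round(e,4))
for k in range(1,7):
    q,e=ik(B1+(pin-B1)*k/6,rp,q);print(q.round(2),round(e,4))
E
```

```text
{'t': 14.3, 'joint_pos': [0.428, 0.066, 2.133, 1.245, 0.259, -1.032], 'ee_pos': [0.505, 0.328, 0.264], 'tcp_rot': [0.088, 0.523, 0.738, 0.419], 'force': [0.962, -0.023, 0.651], 'grasp_force': 0.0, 'finger_gap': 0.5}
B1 [0.5035 0.3288 0.1701]
dp [-0.0011  0.0011 -0.0934] dr [-0.0017  0.0027  0.0003] minrows 2.1 per row [-0.0001  0.0001 -0.0093] [-0.0002  0.0003  0.    ]
dp [ 0.0509  0.0472 -0.0573] dr [0. 0. 0.] minrows 2.0 per row [ 0.0085  0.0079 -0.0096] [0. 0. 0.]
[ 0.43  0.08  2.15  1.34  0.25 -1.13] 0.0
[ 0.43  0.09  2.16  1.45  0.25 -1.24] 0.0
[ 0.43  0.1   2.18  1.56  0.24 -1.36] 0.0
[ 0.43  0.12  2.19  1.67  0.25 -1.47] 0.0
[ 0.43  0.13  2.2   1.78  0.25 -1.59] 0.0
[ 0.43  0.15  2.22  1.89  0.26 -1.7 ] 0.0
[ 0.43  0.16  2.23  1.99  0.27 -1.8 ] 0.0
[ 0.43  0.18  2.24  2.08  0.28 -1.9 ] 0.0
[ 0.43  0.2   2.26  2.17  0.29 -1.98] 0.0
[ 0.43  0.22  2.27  2.24  0.31 -2.06] 0.0
[ 0.44  0.25  2.26  2.31  0.32 -2.13] 0.0
[ 0.45  0.28  2.25  2.38  0.33 -2.19] 0.0
[ 0.46  0.31  2.23  2.43  0.34 -2.24] 0.0
[ 0.47  0.34  2.22  2.48  0.35 -2.28] 0.0
[ 0.48  0.37  2.2   2.52  0.36 -2.31] 0.0
[ 0.48  0.4   2.19  2.55  0.37 -2.35] 0.0
```

>>> apply_moves --increments '[[[0.4, 0, 0, -0.015, 0, 0, 0], [0.4, 0, 0, -0.016, 0, 0, 0], [0.4, 0, 0, -0.016, 0, 0, 0], [0.4, 0, 0, -0.016, 0, 0, 0], [0.4, 0, 0, -0.016, 0, 0, 0], [0.4, -0.001, 0.001, -0.0145, -0.0017, 0.0027, 0], [0.4, 0, 0, 0, 0, 0, 0], [0.4, 0.0085, 0.0079, -0.0096, 0, 0, 0], [0.4, 0.0085, 0.0079, -0.0096, 0, 0, 0], [0.4, 0.0085, 0.0079, -0.0096, 0, 0, 0], [0.4, 0.0085, 0.0079, -0.0096, 0, 0, 0], [0.4, 0.0085, 0.0079, -0.0096, 0, 0, 0], [0.4, 0.0084, 0.0077, -0.0093, 0, 0, 0], [0.4, 0, 0, 0, 0, 0, 0]]]'

```text
t: 15.7
ee_pos: [0.5551, 0.3775, 0.1123]
tcp_rot: [0.086, 0.523, 0.738, 0.417]
force: [0.1, 0.5, -0.1]
finger_gap: 0.399
grasp_force: 0.0
```

```bash
python3 log.py
python3 - <<'E'
from fk import *
p,r=last();C=sk(RK[1],.45);rp=toolR(C);pin=at(RK,(-52,0,66))+C[:,0]*.019
inc(p,r,pin,rp);print(((p-RK[0])@RK[1]*1000).round(1))
E
python3 shot.py p; python3 -c "
from mont import mont
mont([('pics/top_p.png',155,140,5),('pics/side_p.png',215,265,4)],'pics/p.png')"
```

```text
{'t': 15.7, 'joint_pos': [0.483, 0.407, 2.185, 2.546, 0.371, -2.339], 'ee_pos': [0.555, 0.377, 0.112], 'tcp_rot': [0.086, 0.523, 0.738, 0.417], 'force': [0.078, 0.478, -0.052], 'grasp_force': 0.0, 'finger_gap': 0.399}
dp [-0.0008 -0.0014  0.0006] dr [-0.0005 -0.0019 -0.0011] minrows 0.0
[-33.8   9.6  66.3]
```

View pics/p.png

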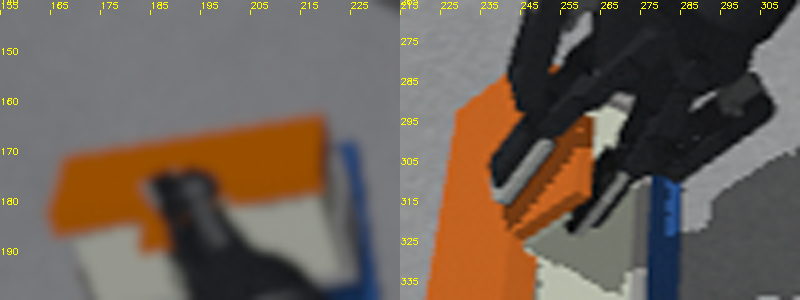

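The fingers straddle the tab and ear: upper tip at (238,313), lower tip at (259,322), with the tab between them near (257,310). I'll pinch and plan the flip.

>>> apply_moves --increments '[[[0, 0, 0, 0, 0, 0, 0], [0, 0, 0, 0, 0, 0, 0], [0, 0, 0, 0, 0, 0, 0], [0, 0, 0, 0, 0, 0, 0], [0, 0, 0, 0, 0, 0, 0], [0, 0, 0, 0, 0, 0, 0]]]'

```text
t: 16.4
ee_pos: [0.5537, 0.376, 0.1127]
tcp_rot: [0.087, 0.523, 0.738, 0.417]
force: [-5.5, -3.7, 5.5]
finger_gap: 0.148
grasp_force: 59.8
```

```bash
python3 log.py
cat > flip.py <<'E'
from fk import *
np.set_printoptions(suppress=True,linewidth=160)
g=np.load("g.npy")
q0=np.array(json.loads(open("log.jsonl").readlines()[-1])["joint_pos"]);p0,r0=last()
# grasp: cover frame in tool (rack frame as known)
T=r0.inv();cR=T*R.from_matrix(RK[1]);ct=T.apply(at(RK,(0,0,65))-p0)
print("cover in tool",ct.round(4),"tcp in rack",((p0-RK[0])@RK[1]*1000).round(1))
# tray goal
rG=R.from_matrix(TRAY[1])*cR.inv();
pG=TRAY[0]-rG.apply(ct); print("goal tcp",pG.round(4),rG.apply([0,0,1]).round(3))
up=np.array([0,0,.06]);
qG,e=ik(pG,rG,[.4,.9,2.4,3.9,1.7,.1]);print("G",qG.round(2),e)
qU,e=ik(pG+[0,0,.09],rG,qG);print("U",qU.round(2),e)
# lift A
pA=p0+np.array([-.03,-.02,.17]);qA,e=ik(pA,r0,q0);print("A",pA.round(3),qA.round(2),e)
corn=np.vstack([[[x,y,z] for x in(-32.5,32.5) for y in(-78.5,78.5) for z in(-65,8)]])/1000.
ps,rs=pA,r0;N=24;rows=[]
for k in range(1,N+1):
    q=qA+(qU-qA)*k/N;pp,rr=fk(q,g);rows.append(np.r_[pp-ps,(rr*rs.inv()).as_rotvec()]);ps,rs=pp,rr
    cc=rr.apply(cR.apply(corn)+ct)+pp
    if k%3==0: print(k,pp.round(3),q.round(2),"lowest",cc[:,2].min().round(3),"box xy",cc[:,:2].min(0).round(2),cc[:,:2].max(0).round(2),"wr",fk(q,g)[0]-.318*rr.apply([0,0,1]))
rows=np.array(rows);print(np.linalg.norm(rows[:,:3],axis=1).max(),np.linalg.norm(rows[:,3:],axis=1).max())
print(rows.round(3).tolist())
E
python3 flip.py
```

```text
{'t': 16.4, 'joint_pos': [0.482, 0.404, 2.189, 2.547, 0.372, -2.34], 'ee_pos': [0.554, 0.376, 0.113], 'tcp_rot': [0.087, 0.523, 0.738, 0.417], 'force': [-5.515, -3.658, 5.469], 'grasp_force': 59.791, 'finger_gap': 0.148}
cover in tool [-0.0228 -0.0004  0.0281] tcp in rack [-35.2   8.3  65.5]
goal tcp [0.6294 0.0074 0.0975] [ 0.899 -0.439  0.002]
G [0.37 0.91 2.4  3.98 1.68 0.12] 1.4216405830325127e-13
U [ 0.37  0.67  2.4   3.97  1.52 -0.06] 1.304512053934559e-12
A [0.524 0.356 0.283] [ 0.47  0.09  2.04  0.97  0.26 -0.72] 4.3918257919273174e-10
3 [0.488 0.395 0.237] [ 0.46  0.16  2.09  1.35  0.42 -0.64] lowest 0.126 box xy [0.42 0.31] [0.53 0.49] wr [0.35730088 0.19007719 0.44237041]
6 [0.477 0.432 0.227] [ 0.45  0.23  2.13  1.72  0.57 -0.56] lowest 0.124 box xy [0.38 0.36] [0.53 0.55] wr [0.36599413 0.18876647 0.40002141]
9 [0.501 0.449 0.237] [ 0.44  0.31  2.18  2.1   0.73 -0.47] lowest 0.137 box xy [0.39 0.41] [0.56 0.56] wr [0.37073067 0.18538592 0.35896009]
12 [0.554 0.431 0.248] [ 0.42  0.38  2.22  2.47  0.89 -0.39] lowest 0.168 box xy [0.45 0.42] [0.63 0.53] wr [0.37171362 0.18
[... 1038 characters left out ...]
0.015, -0.002, 0.004, 0.108, 0.078, -0.088], [0.018, -0.006, 0.004, 0.106, 0.07, -0.093], [0.02, -0.011, 0.003, 0.103, 0.062, -0.098], [0.021, -0.016, 0.001, 0.099, 0.053, -0.103], [0.021, -0.021, -0.0, 0.095, 0.045, -0.108], [0.021, -0.025, -0.002, 0.09, 0.037, -0.112], [0.019, -0.03, -0.004, 0.083, 0.029, -0.117], [0.016, -0.034, -0.006, 0.076, 0.021, -0.121], [0.012, -0.038, -0.007, 0.068, 0.013, -0.124], [0.008, -0.041, -0.008, 0.058, 0.006, -0.127], [0.003, -0.043, -0.008, 0.048, -0.001, -0.13], [-0.003, -0.044, -0.008, 0.038, -0.006, -0.131], [-0.009, -0.045, -0.007, 0.026, -0.012, -0.132], [-0.014, -0.044, -0.006, 0.015, -0.016, -0.133], [-0.02, -0.042, -0.004, 0.003, -0.019, -0.132]]
```

```bash
sed -i 's/pG+\[0,0,.09\]/pG+[0,0,.15]/; s/\[-.03,-.02,.17\]/[-.02,-.015,.17]/; s/N=24/N=36/' flip.py; python3 flip.py | grep -v "^\[\["
python3 - <<'E'
from vis import *
for n,uv in(("beaker",(244,247)),("amber",(238,133)),("vial_l",(263,186))): print(n,hit("top",uv,0).round(3),hit("side",{"beaker":(344,297),"amber":(184,293),"vial_l":(270,268)}[n],0).round(3))
E
```

```text
cover in tool [-0.0228 -0.0004  0.0281] tcp in rack [-35.2   8.3  65.5]
goal tcp [0.6294 0.0074 0.0975] [ 0.899 -0.439  0.002]
G [0.37 0.91 2.4  3.98 1.68 0.12] 1.4216405830325127e-13
U [ 0.37  0.51  2.37  3.99  1.4  -0.19] 2.317368519300089e-12
A [0.534 0.361 0.283] [ 0.47  0.11  2.02  0.96  0.26 -0.72] 5.525524482408173e-11
3 [0.51  0.384 0.257] [ 0.46  0.14  2.05  1.22  0.35 -0.67] lowest 0.148 box xy [0.45 0.3 ] [0.55 0.47] wr [0.35956216 0.19294436 0.46231337]
6 [0.494 0.408 0.247] [ 0.46  0.18  2.08  1.47  0.45 -0.63] lowest 0.134 box xy [0.42 0.33] [0.54 0.51] wr [0.36342866 0.19114997 0.43948628]
9 [0.49  0.429 0.25 ] [ 0.45  0.21  2.11  1.72  0.54 -0.58] lowest 0.144 box xy [0.4  0.36] [0.54 0.54] wr [0.36611923 0.18873431 0.41711459]
12 [0.501 0.441 0.261] [ 0.44  0.24  2.14  1.97  0.64 -0.54] lowest 0.155 box xy [0.4  0.39] [0.56 0.56] wr [0.36766555 0.18574268 0.39527097]
15 [0.525 0.441 0.276] [ 0.43  0.28  2.17  2.22  0.73 -0.5 ] lowest 0.176 box xy [0.42 0.41] [0.59 0.55] wr [0.36810213 0.18222144 0.37402362]
18 [0.56  0.424 0.29 ] [ 0.42  0.31  2.2   2.47  0.83 -0.45]
[... 422 characters left out ...]
 -0.32] lowest 0.255 box xy [0.6  0.22] [0.76 0.39] wr [0.35953954 0.1638181  0.29623108]
30 [0.672 0.181 0.28 ] [ 0.39  0.44  2.31  3.48  1.21 -0.28] lowest 0.256 box xy [0.63 0.12] [0.77 0.3 ] wr [0.35504985 0.15839554 0.27886253]
33 [0.662 0.094 0.263] [ 0.38  0.48  2.34  3.73  1.3  -0.24] lowest 0.249 box xy [0.64 0.03] [0.75 0.2 ] wr [0.34972798 0.1527514  0.2624263 ]
36 [0.629 0.007 0.248] [ 0.37  0.51  2.37  3.99  1.4  -0.19] lowest 0.24 box xy [ 0.63 -0.06] [0.7  0.09] wr [0.34363737 0.1469395  0.24696551]
0.031568093138670934 0.10980320317840617
beaker [0.372 0.236 0.   ] [0.381 0.245 0.   ]
amber [0.732 0.257 0.   ] [0.748 0.269 0.   ]
vial_l [0.56  0.178 0.   ] [0.565 0.18  0.   ]
```

```bash
python3 flip.py | grep "^\[\["
```

```text
[[-0.009, 0.007, -0.01, 0.067, 0.08, -0.035], [-0.008, 0.008, -0.009, 0.068, 0.078, -0.036], [-0.007, 0.008, -0.007, 0.069, 0.076, -0.037], [-0.006, 0.008, -0.005, 0.07, 0.074, -0.037], [-0.005, 0.008, -0.003, 0.07, 0.072, -0.039], [-0.004, 0.008, -0.002, 0.071, 0.07, -0.04], [-0.003, 0.008, -0.0, 0.072, 0.068, -0.041], [-0.001, 0.007, 0.001, 0.073, 0.065, -0.042], [0.0, 0.006, 0.002, 0.073, 0.063, -0.044], [0.002, 0.005, 0.003, 0.074, 0.06, -0.045], [0.004, 0.004, 0.004, 0.074, 0.057, -0.047], [0.005, 0.003, 0.004, 0.074, 0.054, -0.049], [0.007, 0.001, 0.005, 0.074, 0.051, -0.05], [0.008, -0.0, 0.005, 0.074, 0.048, -0.052], [0.009, -0.002, 0.005, 0.073, 0.045, -0.054], [0.011, -0.004, 0.005, 0.073, 0.042, -0.056], [0.011, -0.006, 0.005, 0.072, 0.039, -0.058], [0.012, -0.008, 0.004, 0.071, 0.036, -0.061], [0.013, -0.01, 0.004, 0.07, 0.033, -0.063], [0.013, -0.012, 0.003, 0.068, 0.03, -0.065], [0.013, -0.014, 0.002, 0.066, 0.027, -0.067], [0.013, -0.016, 0.001, 0.064, 0.023, -0.069], [0.012, -0.018, 0.0, 0.062, 0.02, -0.071], [0.011, -0.02, -0.001, 0.06, 0.017, -0.073], [0.01, -0.022, -0.001, 0.057, 0.015, -0.075], [0.009, -0.023, -0.002, 0.054, 0.012, -0.077], [0.007, -0.025, -0.003, 0.051, 0.009, -0.079], [0.006, -0.026, -0.004, 0.047, 0.007, -0.081], [0.004, -0.027, -0.004, 0.044, 0.004, -0.082], [0.001, -0.028, -0.005, 0.04, 0.002, -0.084], [-0.001, -0.029, -0.005, 0.036, 0.0, -0.085], [-0.003, -0.029, -0.006, 0.032, -0.002, -0.086], [-0.006, -0.029, -0.006, 0.028, -0.003, -0.087], [-0.008, -0.029, -0.006, 0.023, -0.005, -0.088], [-0.011, -0.029, -0.005, 0.019, -0.006, -0.089], [-0.013, -0.028, -0.005, 0.014, -0.007, -0.09]]
```

>>> apply_moves --increments '[[[0, 0, 0, 0.006, 0, 0, 0], [0, 0, 0, 0.01, 0, 0, 0], [0, 0, 0, 0.012, 0, 0, 0], [0, 0, 0, 0.012, 0, 0, 0], [0, 0, 0, 0.013, 0, 0, 0], [0, 0, 0, 0.013, 0, 0, 0], [0, -0.002, -0.002, 0.013, 0, 0, 0], [0, -0.003, -0.002, 0.013, 0, 0, 0], [0, -0.003, -0.002, 0.013, 0, 0, 0], [0, -0.003, -0.002, 0.013, 0, 0, 0], [0, -0.003, -0.002, 0.013, 0, 0, 0], [0, -0.003, -0.002, 0.013, 0, 0, 0], [0, -0.003, -0.003, 0.013, 0, 0, 0], [0, 0, 0, 0.013, 0, 0, 0]]]'

```text
t: 17.8
ee_pos: [0.5328, 0.3605, 0.2806]
tcp_rot: [0.085, 0.524, 0.739, 0.415]
force: [0.5, 0.3, -5.5]
finger_gap: 0.15
grasp_force: 58.8
```

```bash
tail -1 log.jsonl > /tmp/pinch.json; python3 log.py
```

```text
{'t': 17.8, 'joint_pos': [0.472, 0.109, 2.024, 0.958, 0.262, -0.71], 'ee_pos': [0.533, 0.361, 0.281], 'tcp_rot': [0.085, 0.524, 0.739, 0.415], 'force': [0.458, 0.34, -5.513], 'grasp_force': 58.807, 'finger_gap': 0.15}
```

The load reads 5.5 N, so the rack, jars and cover are all held. Now the flip.

>>> apply_moves --increments '[[[0, -0.009, 0.007, -0.01, 0.067, 0.08, -0.035], [0, -0.008, 0.008, -0.009, 0.068, 0.078, -0.036], [0, -0.007, 0.008, -0.007, 0.069, 0.076, -0.037], [0, -0.006, 0.008, -0.005, 0.07, 0.074, -0.037], [0, -0.005, 0.008, -0.003, 0.07, 0.072, -0.039], [0, -0.004, 0.008, -0.002, 0.071, 0.07, -0.04], [0, -0.003, 0.008, 0, 0.072, 0.068, -0.041], [0, -0.001, 0.007, 0.001, 0.073, 0.065, -0.042], [0, 0, 0.006, 0.002, 0.073, 0.063, -0.044], [0, 0.002, 0.005, 0.003, 0.074, 0.06, -0.045], [0, 0.004, 0.004, 0.004, 0.074, 0.057, -0.047], [0, 0.005, 0.003, 0.004, 0.074, 0.054, -0.049], [0, 0.007, 0.001, 0.005, 0.074, 0.051, -0.05], [0, 0.008, 0, 0.005, 0.074, 0.048, -0.052], [0, 0.009, -0.002, 0.005, 0.073, 0.045, -0.054], [0, 0.011, -0.004, 0.005, 0.073, 0.042, -0.056], [0, 0.011, -0.006, 0.005, 0.072, 0.039, -0.058], [0, 0.012, -0.008, 0.004, 0.071, 0.036, -0.061]]]'

```text
t: 19.6
ee_pos: [0.5603, 0.4214, 0.2868]
tcp_rot: [-0.461, 0.773, 0.066, 0.431]
force: [0.5, -0.6, -4.6]
finger_gap: 0.15
grasp_force: 58.4
```

>>> apply_moves --increments '[[[0, 0.013, -0.01, 0.004, 0.07, 0.033, -0.063], [0, 0.013, -0.012, 0.003, 0.068, 0.03, -0.065], [0, 0.013, -0.014, 0.002, 0.066, 0.027, -0.067], [0, 0.013, -0.016, 0.001, 0.064, 0.023, -0.069], [0, 0.012, -0.018, 0, 0.062, 0.02, -0.071], [0, 0.011, -0.02, -0.001, 0.06, 0.017, -0.073], [0, 0.01, -0.022, -0.001, 0.057, 0.015, -0.075], [0, 0.009, -0.023, -0.002, 0.054, 0.012, -0.077], [0, 0.007, -0.025, -0.003, 0.051, 0.009, -0.079], [0, 0.006, -0.026, -0.004, 0.047, 0.007, -0.081], [0, 0.004, -0.027, -0.004, 0.044, 0.004, -0.082], [0, 0.001, -0.028, -0.005, 0.04, 0.002, -0.084], [0, -0.001, -0.029, -0.005, 0.036, 0, -0.085], [0, -0.003, -0.029, -0.006, 0.032, -0.002, -0.086], [0, -0.006, -0.029, -0.006, 0.028, -0.003, -0.087], [0, -0.008, -0.029, -0.006, 0.023, -0.005, -0.088], [0, -0.011, -0.029, -0.005, 0.019, -0.006, -0.089], [0, -0.013, -0.028, -0.005, 0.014, -0.007, -0.09]]]'

```text
t: 21.4
ee_pos: [0.6299, 0.0071, 0.244]
tcp_rot: [0.373, -0.373, 0.601, -0.6]
force: [1.3, -0.7, -4.7]
finger_gap: 0.146
grasp_force: 58.5
```

>>> apply_moves --increments '[[[0, 0, 0, 0, 0, 0, 0], [0, 0, 0, 0, 0, 0, 0]]]'

```text
t: 21.6
ee_pos: [0.6308, 0.0087, 0.2448]
tcp_rot: [0.375, -0.374, 0.6, -0.6]
force: [0.5, 0.4, -4.0]
finger_gap: 0.151
grasp_force: 59.2
```

```bash
python3 log.py; python3 shot.py t
cat > fit4.py <<'E'
from vis import *
import kin,json,sys
from fk import TRAY
tag=sys.argv[1]
I={n:cv2.imread(f"pics/{n}_{tag}.png")[:,:,::-1].astype(int) for n in("side","top")}
s=json.loads(open("/tmp/pinch.json").read());p0,r0=np.array(s["ee_pos"]),kin.q2r(s["tcp_rot"])
T=r0.inv();cR=T*R.from_matrix(kin.RK[1]);ct=T.apply(kin.at(kin.RK,(0,0,65))-p0)
p,r=kin.last();C0=(r*cR).as_matrix();t0=p+r.apply(ct)
print("cover pred",t0.round(4),"rel tray rotvec",R.from_matrix(TRAY[1].T@C0).as_rotvec().round(3))
PARTS=COVER+[b+[0,0,-.065] for b in RACK]
def rot(a): return C0@R.from_rotvec([a[3],a[4],a[2]]).as_matrix(),t0+C0@np.array([a[0],a[1],0])
M={};W={}
for n in I:
    c=proj(n,np.vstack(COVER)@C0.T+t0);x0,y0=np.int32(c.min(0)-8);x1,y1=np.int32(c.max(0)+8);roi=(x0,y0,x1-x0,y1-y0)
    cc=crop(I[n],roi);m=np.clip((cc[...,0]-cc[...,2]-10)/100,0,1);M[n]=(m,roi);print(n,roi,m.sum().round())
def mod(n,a,roi):
    Rm,t=rot(a);k=render(n,[PARTS[2]],Rm,t,roi);return render(n,COVER,Rm,t,roi)*(1-k)
W={n:1-np.float64(cv2.dilate(np.uint8(crop(I[n],roi).sum(2)<150),np.ones((5,5)))>0)*(m<.5) for n,(m,roi) in M.items()}
f=lambda a:sum((W[n]*np.abs(mod(n,a,roi)-m)).sum() for n,(m,roi) in M.items())
x=np.zeros(5);st=np.array([.006,.006,.05,.05,.05]);print(f(x))
for k in range(4):
    s=np.vstack([x]+[x+np.eye(5)[i]*st[i]*(-1)**k for i in range(5)])
    q=minimize(f,x,method="Nelder-Mead",options=dict(initial_simplex=s,maxiter=300,xatol=1e-5,fatol=.01));x=q.x;st=st*.6
print(x.round(4),q.fun)
E
python3 fit4.py t; python3 -c "
from mont import mont
mont([('pics/top_t.png',255,90,4),('pics/side_t.png',175,105,3)],'pics/t.png')"
```

```text
{'t': 21.6, 'joint_pos': [0.375, 0.518, 2.366, 3.987, 1.398, -0.191], 'ee_pos': [0.631, 0.009, 0.245], 'tcp_rot': [0.375, -0.374, 0.6, -0.6], 'force': [0.517, 0.405, -3.988], 'grasp_force': 59.165, 'finger_gap': 0.151}
cover pred [0.666  0.0169 0.2453] rel tray rotvec [ 0.001 -0.001 -0.001]
side (np.int32(198), np.int32(116), np.int32(76), np.int32(59)) 527.0
top (np.int32(274), np.int32(105), np.int32(77), np.int32(60)) 207.0
773.4992887351019
[ 0.0052  0.0016 -0.0001 -0.0056 -0.0079] 620.3276163014225
```

View pics/t.png

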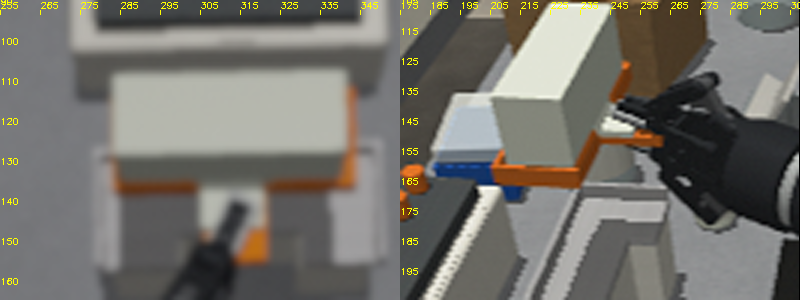

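The pair is inverted and level: orange cover underneath at side-view (205–250,165–180), white rack bottom on top. I'm lowering it into the tray.

>>> apply_moves --increments '[[[0, -0.0005, 0, -0.008, 0, 0, 0], [0, -0.0005, 0, -0.014, 0, 0, 0], [0, -0.0005, 0, -0.016, 0, 0, 0], [0, -0.0005, 0, -0.016, 0, 0, 0], [0, -0.0005, 0, -0.016, 0, 0, 0], [0, -0.0005, 0, -0.016, 0, 0, 0], [0, 0, 0, -0.016, 0, 0, 0], [0, 0, 0, -0.014, 0, 0, 0], [0, 0, 0, -0.012, 0, 0, 0], [0, 0, 0, -0.008, 0, 0, 0], [0, 0, 0, -0.004, 0, 0, 0], [0, 0, 0, 0, 0, 0, 0]]]'

```text
t: 22.9
ee_pos: [0.6277, 0.0085, 0.1052]
tcp_rot: [-0.375, 0.374, -0.599, 0.601]
force: [-0.7, 0.2, -3.4]
finger_gap: 0.15
grasp_force: 59.2
```

```bash
python3 log.py; python3 shot.py u; python3 fit4.py u
```

```text
{'t': 22.9, 'joint_pos': [0.379, 0.89, 2.402, 3.981, 1.674, 0.112], 'ee_pos': [0.628, 0.009, 0.105], 'tcp_rot': [-0.375, 0.374, -0.599, 0.601], 'force': [-0.725, 0.175, -3.436], 'grasp_force': 59.211, 'finger_gap': 0.15}
cover pred [0.6629 0.0166 0.1057] rel tray rotvec [-0.     0.001  0.001]
side (np.int32(211), np.int32(160), np.int32(70), np.int32(61)) 315.0
top (np.int32(278), np.int32(123), np.int32(71), np.int32(55)) 163.0
577.6875740099961
[ 0.0046 -0.0002 -0.0083  0.0231 -0.0109] 434.8273202614379
```

>>> apply_moves --increments '[[[0, 0, 0, -0.002, 0, 0, 0], [0, 0, 0, -0.002, 0, 0, 0], [0, 0, 0, -0.0015, 0, 0, 0], [0, 0, 0, -0.001, 0, 0, 0], [0, 0, 0, 0, 0, 0, 0]]]'

```text
t: 23.5
ee_pos: [0.6275, 0.0082, 0.0992]
tcp_rot: [-0.375, 0.373, -0.599, 0.601]
force: [0.3, 0.0, -3.1]
finger_gap: 0.149
grasp_force: 59.2
```

>>> apply_moves --increments '[[[0, 0, 0, -0.001, 0, 0, 0], [0, 0, 0, -0.001, 0, 0, 0], [0, 0, 0, 0, 0, 0, 0]]]'

```text
t: 23.8
ee_pos: [0.6275, 0.0082, 0.0975]
tcp_rot: [-0.375, 0.373, -0.599, 0.601]
force: [-0.2, 0.1, -3.7]
finger_gap: 0.149
grasp_force: 59.7
```

>>> apply_moves --increments '[[[0, 0, 0, -0.001, 0, 0, 0], [0, 0, 0, -0.001, 0, 0, 0], [0, 0, 0, 0, 0, 0, 0]]]'

```text
t: 24.1
ee_pos: [0.6275, 0.0082, 0.097]
tcp_rot: [-0.376, 0.372, -0.598, 0.602]
force: [-3.5, 2.0, 3.9]
finger_gap: 0.153
grasp_force: 61.1
```

>>> apply_moves --increments '[[[0.4, 0, 0, 0, 0, 0, 0], [0.4, 0, 0, 0, 0, 0, 0], [0.4, 0, 0, 0, 0, 0, 0], [0.4, 0, 0, 0, 0, 0, 0]]]'

```text
t: 24.5
ee_pos: [0.6276, 0.0082, 0.0953]
tcp_rot: [-0.375, 0.373, -0.599, 0.601]
force: [0.6, 0.0, -0.6]
finger_gap: 0.402
grasp_force: 0.0
```

>>> apply_moves --increments '[[[0.4, -0.006, 0.003, 0, 0, 0, 0], [0.4, -0.009, 0.0044, 0, 0, 0, 0], [0.4, -0.014, 0.0068, 0, 0, 0, 0], [0.4, -0.014, 0.0068, 0, 0, 0, 0], [0.4, -0.014, 0.0068, 0, 0, 0, 0], [0.4, 0, 0, 0, 0, 0, 0]]]'

```text
t: 25.1
ee_pos: [0.5692, 0.0374, 0.095]
tcp_rot: [-0.375, 0.375, -0.599, 0.6]
force: [-0.4, 0.6, -0.8]
finger_gap: 0.4
grasp_force: 0.0
```

```bash
python3 log.py; python3 shot.py v
cat > up.py <<'E'
from fk import *
np.set_printoptions(suppress=True,linewidth=160)
g=np.load("g.npy")
q0=np.array(json.loads(open("log.jsonl").readlines()[-1])["joint_pos"]);p0,r0=last()
qU,e=ik(p0+[0,0,.16],r0,q0);print("U",qU.round(2),e)
yaw=-.004;rD=R.from_matrix(np.c_[np.cross([np.cos(yaw),np.sin(yaw),0],[0,0,-1]),[np.cos(yaw),np.sin(yaw),0],[0,0,-1]])
pD=np.array([.666,.016,.30]);qD,e=ik(pD,rD,[0,.5,1.2,0,1.4,0]);print("D",qD.round(2),e)
W=[qU,qD]
if 1:
    m1=qU+(qD-qU)*.33;m1[4]=1.0;m1[1]=.1;m1[2]=1.9
    m2=qU+(qD-qU)*.66;m2[4]=.9;m2[1]=.1;m2[2]=1.7
    W=[qU,m1,m2,qD]
ps,rs=p0+[0,0,.16],r0;rows=[]
for a,b,N in zip(W,W[1:],(14,14,14)):
    for k in range(1,N+1):
        q=a+(b-a)*k/N;pp,rr=fk(q,g);rows.append(np.r_[pp-ps,(rr*rs.inv()).as_rotvec()]);ps,rs=pp,rr
        if k%3==1: print(pp.round(3),q.round(2),"z",rr.apply([0,0,1]).round(2),"wr",(pp-.318*rr.apply([0,0,1])).round(2))
rows=np.array(rows);print(np.linalg.norm(rows[:,:3],axis=1).round(3),np.linalg.norm(rows[:,3:],axis=1).round(3))
print(rows.round(3).tolist())
E
python3 up.py
```

```text
{'t': 25.1, 'joint_pos': [0.524, 0.948, 2.494, 4.139, 1.739, 0.249], 'ee_pos': [0.569, 0.037, 0.095], 'tcp_rot': [-0.375, 0.375, -0.599, 0.6], 'force': [-0.363, 0.629, -0.778], 'grasp_force': 0.0, 'finger_gap': 0.4}
U [ 0.52  0.47  2.45  4.13  1.45 -0.18] 2.220446049250313e-15
D [0.01 0.44 1.21 0.   1.49 0.01] 1.4038173123186843e-10
[0.594 0.066 0.276] [ 0.51  0.45  2.42  4.03  1.42 -0.18] z [ 0.93 -0.36  0.03] wr [0.3  0.18 0.27]
[0.647 0.15  0.36 ] [ 0.47  0.37  2.3   3.74  1.32 -0.16] z [ 0.98 -0.11  0.15] wr [0.33 0.18 0.31]
[0.666 0.225 0.463] [ 0.44  0.29  2.18  3.45  1.23 -0.15] z [0.94 0.13 0.3 ] wr [0.37 0.18 0.37]
[0.654 0.286 0.568] [ 0.4   0.21  2.06  3.16  1.13 -0.14] z [0.84 0.34 0.42] wr [0.39 0.18 0.43]
[0.621 0.33  0.66 ] [ 0.37  0.13  1.94  2.86  1.03 -0.12] z [0.7  0.52 0.48] wr [0.4  0.16 0.51]
[0.601 0.354 0.685] [ 0.34  0.1   1.89  2.67  0.99 -0.11] z [0.63 0.63 0.46] wr [0.4  0.15 0.54]
[0.586 0.387 0.665] [ 0.3   0.1   1.84  2.38  0.97 -0.1 ] z [0.54 0.77 0.35] wr [0.41 0.14 0.55]
[0.576 0.404 0.631] [ 0.27  0.1   1.8   2.08  0.95 -0.09] z [0.47 0.86 0.19] wr 
[... 2477 characters left out ...]
, [0.004, -0.012, -0.015, -0.09, -0.029, 0.003], [0.004, -0.005, -0.019, -0.085, -0.013, 0.049], [0.005, -0.008, -0.02, -0.087, -0.008, 0.046], [0.005, -0.012, -0.021, -0.089, -0.003, 0.043], [0.006, -0.015, -0.021, -0.091, 0.001, 0.04], [0.006, -0.019, -0.021, -0.092, 0.006, 0.037], [0.006, -0.022, -0.021, -0.094, 0.01, 0.033], [0.007, -0.026, -0.02, -0.095, 0.014, 0.029], [0.007, -0.029, -0.019, -0.096, 0.017, 0.024], [0.007, -0.031, -0.017, -0.097, 0.02, 0.019], [0.007, -0.034, -0.015, -0.098, 0.023, 0.014], [0.006, -0.036, -0.012, -0.099, 0.026, 0.009], [0.006, -0.038, -0.009, -0.099, 0.028, 0.004], [0.005, -0.039, -0.006, -0.1, 0.029, -0.001], [0.004, -0.04, -0.003, -0.1, 0.03, -0.007]]
```

>>> apply_moves --increments '[[[0.4, 0, 0, 0.04, 0, 0, 0], [0.4, 0, 0, 0.04, 0, 0, 0], [0.4, 0, 0, 0.04, 0, 0, 0], [0.4, 0, 0, 0.04, 0, 0, 0], [0.4, 0, 0, 0, 0, 0, 0], [0.4, 0.025, 0.029, 0.021, 0.029, -0.042, 0.089], [0.4, 0.021, 0.029, 0.025, 0.02, -0.044, 0.088], [0.4, 0.018, 0.028, 0.028, 0.011, -0.046, 0.087], [0.4, 0.014, 0.027, 0.031, 0.001, -0.048, 0.085], [0.4, 0.01, 0.026, 0.033, -0.008, -0.05, 0.082], [0.4, 0.006, 0.025, 0.035, -0.016, -0.051, 0.078], [0.4, 0.003, 0.024, 0.035, -0.025, -0.053, 0.074], [0.4, -0.001, 0.022, 0.035, -0.033, -0.055, 0.068], [0.4, -0.004, 0.02, 0.035, -0.041, -0.056, 0.062], [0.4, -0.007, 0.018, 0.034, -0.048, -0.058, 0.056], [0.4, -0.009, 0.017, 0.033, -0.055, -0.059, 0.049], [0.4, -0.011, 0.015, 0.031, -0.061, -0.061, 0.041], [0.4, -0.013, 0.013, 0.029, -0.066, -0.062, 0.033], [0.4, -0.014, 0.011, 0.027, -0.07, -0.063, 0.024]]]'

```text
t: 27.1
ee_pos: [0.609, 0.3401, 0.6867]
tcp_rot: [0.669, -0.499, 0.088, -0.543]
force: [1.0, -0.1, -0.1]
finger_gap: 0.399
grasp_force: 0.0
```

>>> apply_moves --increments '[[[1, -0.006, 0.014, -0.003, -0.079, -0.035, 0.027], [1, -0.006, 0.012, -0.005, -0.08, -0.035, 0.025], [1, -0.005, 0.011, -0.007, -0.081, -0.034, 0.023], [1, -0.005, 0.009, -0.008, -0.083, -0.033, 0.021], [1, -0.004, 0.008, -0.01, -0.084, -0.033, 0.019], [1, -0.003, 0.006, -0.012, -0.084, -0.032, 0.017], [1, -0.003, 0.004, -0.013, -0.085, -0.032, 0.015], [1, -0.002, 0.002, -0.014, -0.086, -0.031, 0.013], [1, -0.001, 0, -0.015, -0.087, -0.031, 0.011], [1, 0, -0.003, -0.015, -0.088, -0.03, 0.01], [1, 0.001, -0.005, -0.016, -0.088, -0.03, 0.008], [1, 0.002, -0.007, -0.016, -0.089, -0.03, 0.006], [1, 0.003, -0.009, -0.016, -0.089, -0.029, 0.004], [1, 0.004, -0.012, -0.015, -0.09, -0.029, 0.003]]]'

```text
t: 28.5
ee_pos: [0.584, 0.3691, 0.5197]
tcp_rot: [-0.327, 0.683, 0.411, 0.508]
force: [-0.0, 0.7, 0.3]
finger_gap: 1.001
grasp_force: 0.0
```

>>> apply_moves --increments '[[[1, 0.004, -0.005, -0.019, -0.085, -0.013, 0.049], [1, 0.005, -0.008, -0.02, -0.087, -0.008, 0.046], [1, 0.005, -0.012, -0.021, -0.089, -0.003, 0.043], [1, 0.006, -0.015, -0.021, -0.091, 0.001, 0.04], [1, 0.006, -0.019, -0.021, -0.092, 0.006, 0.037], [1, 0.006, -0.022, -0.021, -0.094, 0.01, 0.033], [1, 0.007, -0.026, -0.02, -0.095, 0.014, 0.029], [1, 0.007, -0.029, -0.019, -0.096, 0.017, 0.024], [1, 0.007, -0.031, -0.017, -0.097, 0.02, 0.019], [1, 0.007, -0.034, -0.015, -0.098, 0.023, 0.014], [1, 0.006, -0.036, -0.012, -0.099, 0.026, 0.009], [1, 0.006, -0.038, -0.009, -0.099, 0.028, 0.004], [1, 0.005, -0.039, -0.006, -0.1, 0.029, -0.001], [1, 0.004, -0.04, -0.003, -0.1, 0.03, -0.007], [1, 0, 0, 0, 0, 0, 0]]]'

```text
t: 30.0
ee_pos: [0.665, 0.0131, 0.2957]
tcp_rot: [-0.002, 0.711, 0.703, -0.003]
force: [0.0, 0.9, 0.4]
finger_gap: 1.0
grasp_force: 0.0
```

```bash
python3 log.py
cat > fit5.py <<'E'
from vis import *
import kin,json
from fk import TRAY
s=json.loads(open("/tmp/pinch.json").read());p0,r0=np.array(s["ee_pos"]),kin.q2r(s["tcp_rot"])
T=r0.inv();cR=T*R.from_matrix(kin.RK[1]);ct=T.apply(kin.at(kin.RK,(0,0,65))-p0)
p=np.array([.6276,.0082,.0953]);r=kin.q2r([-.375,.373,-.599,.601]);print("rack mouth pred",(p+r.apply(ct)).round(4))
I={n:cv2.imread(f"pics/{n}_v.png")[:,:,::-1].astype(int) for n in("side","top")}
# orange+white rack mask via colour: white top face r-b>~4; fit rack+cover jointly as solid (r-b) mask
B=np.diag([1,-1,-1.])
def mk(a): return R.from_euler("z",a[2]).as_matrix()@B
def go(kind,a0,dims):
    def rend(n,a,roi):
        Rm=mk(a);t=np.array([a[0],a[1],.098])
        rk=render(n,[b+[0,0,-.065] for b in RACK],Rm,t,roi)
        return rk if kind=="rack" else render(n,COVER,Rm,t,roi)*(1-render(n,[b+[0,0,-.065] for b in RACK],mk(RP),np.array([RP[0],RP[1],.098]),roi))
    M={}
    for n in I:
        c=proj(n,np.vstack(COVER+[b+[0,0,-.065] for b in RACK])@mk(a0).T+[a0[0],a0[1],.098]);x0,y0=np.int32(c.min(0)-4);x1,y1=np.int32(c.max(0)+4);roi=(x0,y0,x1-x0,y1-y0)
        cc=crop(I[n],roi);d=cc[...,0]-cc[...,2];o=np.clip((d-25)/80,0,1)
        m=o if kind=="cover" else np.clip((d-(0 if n=="top" else 4))/4,0,1)*(d<35)
        M[n]=(m,roi)
    f=lambda a:sum(np.abs(rend(n,a,roi)-m).sum() for n,(m,roi) in M.items())
    x=np.array(a0);st=np.array([.005,.005,.04])
    for k in range(3):
        s=np.vstack([x]+[x+np.eye(3)[i]*st[i]*(-1)**k for i in range(3)])
        q=minimize(f,x,method="Nelder-Mead",options=dict(initial_simplex=s,maxiter=200,xatol=1e-5,fatol=.01));x=q.x;st=st*.6
    print(kind,x.round(4),round(q.fun),{n:round(m.sum()) for n,(m,_) in M.items()});return x
RP=go("rack",[.6635,.016,0.],0)
go("cover",[.665,.016,0.],0)
E
python3 fit5.py
```

```text
{'t': 30.0, 'joint_pos': [0.003, 0.443, 1.213, -0.001, 1.491, 0.015], 'ee_pos': [0.665, 0.013, 0.296], 'tcp_rot': [-0.002, 0.711, 0.703, -0.003], 'force': [0.047, 0.873, 0.385], 'grasp_force': 0.0, 'finger_gap': 1.0}
rack mouth pred [0.6628 0.0163 0.0959]
rack [0.6673 0.0184 0.009 ] 1299 {'side': 1801, 'top': 1861}
cover [ 0.6687  0.0164 -0.0044] 242 {'side': 389, 'top': 184}
```

>>> apply_moves --increments '[[[1, -0.001, 0.003, -0.02, 0, 0, 0.005], [1, 0, 0, -0.025, 0, 0, 0], [1, 0, 0, -0.025, 0, 0, 0], [1, 0, 0, -0.025, 0, 0, 0], [1, 0, 0, -0.025, 0, 0, 0], [1, 0, 0, -0.02, 0, 0, 0], [1, 0, 0, -0.018, 0, 0, 0], [1, 0, 0, -0.012, 0, 0, 0], [1, 0, 0, 0, 0, 0, 0]]]'

```text
t: 30.9
ee_pos: [0.6619, 0.0191, 0.1258]
tcp_rot: [-0.003, 0.709, 0.706, -0.002]
force: [-0.0, 1.2, -1.1]
finger_gap: 0.996
grasp_force: 0.0
```

>>> apply_moves --increments '[[[0.65, 0, 0, 0, 0, 0, 0], [0.65, 0, 0, 0, 0, 0, 0], [0.65, 0, 0, 0, 0, 0, 0]]]'

```text
t: 31.2
ee_pos: [0.664, 0.0191, 0.1295]
tcp_rot: [-0.001, 0.708, 0.706, 0.001]
force: [-0.0, 0.2, -0.1]
finger_gap: 0.655
grasp_force: 0.0
```

>>> apply_moves --increments '[[[0.0, 0, 0, 0, 0, 0, 0], [0, 0, 0, 0, 0, 0, 0], [0, 0, 0, 0, 0, 0, 0], [0, 0, 0, 0, 0, 0, 0]]]'

```text
t: 31.6
ee_pos: [0.6642, 0.0191, 0.1296]
tcp_rot: [-0.0, 0.708, 0.706, 0.001]
force: [0.7, 0.3, 5.1]
finger_gap: 0.589
grasp_force: 63.4
```

>>> apply_moves --increments '[[[0, 0, 0, 0.002, 0, 0, 0], [0, 0, 0, 0.003, 0, 0, 0], [0, 0, 0, 0.004, 0, 0, 0], [0, 0, 0, 0.005, 0, 0, 0], [0, 0, 0, 0.006, 0, 0, 0], [0, 0, 0, 0.007, 0, 0, 0], [0, 0, 0, 0.007, 0, 0, 0], [0, 0, 0, 0.007, 0, 0, 0], [0, 0, 0, 0.007, 0, 0, 0], [0, 0, 0, 0.007, 0, 0, 0], [0, 0, 0, 0.008, 0, 0, 0], [0, 0, 0, 0.008, 0, 0, 0], [0, 0, 0, 0.01, 0, 0, 0], [0, 0, 0, 0.01, 0, 0, 0], [0, 0, 0, 0.01, 0, 0, 0], [0, 0, 0, 0.01, 0, 0, 0], [0, 0, 0, 0, 0, 0, 0]]]'

```text
t: 33.3
ee_pos: [0.6644, 0.019, 0.2415]
tcp_rot: [0.0, 0.708, 0.706, 0.001]
force: [-0.6, 0.7, -2.0]
finger_gap: 0.583
grasp_force: 62.7
```

```bash
python3 log.py; python3 shot.py w
python3 - <<'E'
from kin import *
from vis import *
im=cv2.imread("pics/side_w.png")[:,:,::-1].astype(int);tp=cv2.imread("pics/top_w.png")[:,:,::-1].astype(int)
# expected jar body pixel (amber) at jar centres, z mid-height
for i,y in enumerate((.0163-.046,.0163,.0163+.046)):
    for z in(.103,.11,.13,.15):
        for n,a in(("side",im),("top",tp)):
            u=np.int32(np.round(proj(n,[.6635,y,z])[0]));print(i,z,n,u.tolist(),a[u[1],u[0]].tolist(),end=" ")
    print()
E
```

```text
{'t': 33.3, 'joint_pos': [0.01, 0.457, 1.323, 0.002, 1.359, 0.013], 'ee_pos': [0.664, 0.019, 0.242], 'tcp_rot': [0.0, 0.708, 0.706, 0.001], 'force': [-0.553, 0.672, -1.991], 'grasp_force': 62.702, 'finger_gap': 0.583}
0 0.103 side [246, 179] [62, 33, 11] 0 0.103 top [330, 143] [80, 89, 76] 0 0.11 side [246, 177] [62, 35, 12] 0 0.11 top [330, 142] [81, 90, 76] 0 0.13 side [245, 171] [78, 46, 20] 0 0.13 top [330, 140] [84, 94, 79] 0 0.15 side [244, 165] [123, 76, 36] 0 0.15 top [330, 138] [89, 98, 83] 
1 0.103 side [242, 190] [64, 36, 16] 1 0.103 top [314, 143] [96, 106, 91] 1 0.11 side [241, 188] [57, 32, 11] 1 0.11 top [314, 143] [96, 106, 91] 1 0.13 side [240, 182] [74, 41, 14] 1 0.13 top [314, 141] [98, 109, 93] 1 0.15 side [239, 176] [117, 64, 20] 1 0.15 top [314, 139] [96, 107, 91] 
2 0.103 side [237, 202] [67, 40, 17] 2 0.103 top [298, 144] [90, 99, 84] 2 0.11 side [237, 200] [67, 40, 18] 2 0.11 top [298, 143] [90, 101, 85] 2 0.13 side [235, 194] [73, 39, 15] 2 0.13 top [298, 141] [92, 102, 88] 2 0.15 side [234, 188] [118, 66, 24] 2 0.15 top [297, 139] [94, 104, 88]
```

All three jars show amber where they should stand, and the load of 2.0 N is just the rack. I'm taking it to the mat.

>>> apply_moves --increments '[[[0, -0.02, -0.0064, 0, 0, 0, 0.004], [0, -0.03, -0.0096, 0, 0, 0, 0.004], [0, -0.035, -0.0112, 0, 0, 0, 0.004], [0, -0.035, -0.0112, 0, 0, 0, 0.004], [0, -0.035, -0.0112, 0, 0, 0, 0.004], [0, -0.03, -0.0096, 0, 0, 0, 0], [0, -0.0148, -0.0046, 0, 0, 0, 0], [0, 0, 0, -0.02, 0, 0, 0], [0, 0, 0, -0.03, 0, 0, 0], [0, 0, 0, -0.03, 0, 0, 0], [0, 0, 0, -0.03, 0, 0, 0], [0, 0, 0, -0.03, 0, 0, 0], [0, 0, 0, -0.025, 0, 0, 0], [0, 0, 0, -0.02, 0, 0, 0], [0, 0, 0, -0.01, 0, 0, 0], [0, 0, 0, 0, 0, 0, 0]]]'

```text
t: 35.0
ee_pos: [0.4632, -0.0446, 0.0431]
tcp_rot: [-0.002, 0.701, 0.713, -0.001]
force: [-0.7, 0.3, -1.5]
finger_gap: 0.59
grasp_force: 63.2
```

```bash
python3 log.py
```

```text
{'t': 35.0, 'joint_pos': [-0.122, 0.367, 2.059, 0.002, 0.72, -0.14], 'ee_pos': [0.463, -0.045, 0.043], 'tcp_rot': [-0.002, 0.701, 0.713, -0.001], 'force': [-0.671, 0.299, -1.544], 'grasp_force': 63.184, 'finger_gap': 0.59}
```

>>> apply_moves --increments '[[[0, 0.001, 0, -0.003, 0, 0, 0], [0, 0, 0, -0.003, 0, 0, 0], [0, 0, 0, -0.0015, 0, 0, 0], [0, 0, 0, -0.001, 0, 0, 0], [0, 0, 0, 0, 0, 0, 0]]]'

```text
t: 35.5
ee_pos: [0.4648, -0.0448, 0.036]
tcp_rot: [-0.001, 0.701, 0.713, 0.0]
force: [0.2, 0.9, -2.8]
finger_gap: 0.585
grasp_force: 63.2
```

>>> apply_moves --increments '[[[0, 0, 0, -0.001, 0, 0, 0], [0, 0, 0, 0, 0, 0, 0]]]'

```text
t: 35.7
ee_pos: [0.4647, -0.0448, 0.0349]
tcp_rot: [-0.001, 0.701, 0.713, 0.0]
force: [-0.5, -0.6, -2.3]
finger_gap: 0.59
grasp_force: 63.2
```

>>> apply_moves --increments '[[[0, 0, 0, -0.001, 0, 0, 0], [0, 0, 0, 0, 0, 0, 0]]]'

```text
t: 35.9
ee_pos: [0.4648, -0.0448, 0.0346]
tcp_rot: [-0.001, 0.701, 0.713, 0.0]
force: [-1.9, -0.3, 5.6]
finger_gap: 0.59
grasp_force: 63.8
```

>>> apply_moves --increments '[[[0, 0, 0, -0.001, 0, 0, 0], [0, 0, 0, 0, 0, 0, 0]]]'

```text
t: 36.1
ee_pos: [0.4648, -0.0448, 0.0346]
tcp_rot: [-0.001, 0.701, 0.713, 0.0]
force: [-5.9, 0.1, 14.9]
finger_gap: 0.585
grasp_force: 64.9
```

>>> apply_moves --increments '[[[0.75, 0, 0, 0.001, 0, 0, 0], [0.8, 0, 0, 0, 0, 0, 0], [0.9, 0, 0, 0, 0, 0, 0], [0.9, 0, 0, 0, 0, 0, 0], [0.9, 0, 0, 0.01, 0, 0, 0], [0.9, 0, 0, 0.025, 0, 0, 0], [0.9, 0, 0, 0.03, 0, 0, 0], [0.9, 0, 0, 0.04, 0, 0, 0], [0.9, 0, 0, 0.04, 0, 0, 0], [0.9, 0, 0, 0.04, 0, 0, 0], [0.9, 0, 0, 0.04, 0, 0, 0], [0.9, -0.03, 0, 0.02, 0, 0, 0], [0.9, -0.03, 0, 0, 0, 0, 0], [0.9, 0, 0, 0, 0, 0, 0]]]'

```text
t: 37.5
ee_pos: [0.4017, -0.0446, 0.2803]
tcp_rot: [-0.001, 0.701, 0.713, 0.0]
force: [0.8, -0.1, -0.2]
finger_gap: 0.898
grasp_force: 0.0
```

```bash
python3 log.py; python3 shot.py x
python3 - <<'E'
from vis import *
for n in("side","top"):
    a=cv2.imread(f"pics/{n}_x.png")[:,:,::-1].astype(int);b=cv2.imread(f"pics/{n}0.png")[:,:,::-1].astype(int)
    def px(P):
        u=np.int32(np.round(proj(n,P)[0]));return a[u[1],u[0]].tolist()
    for y in(-.0297,.0163,.0623): print(n,"jar",[px([.6635,y,z]) for z in(.11,.13,.15)])
    # bystander change
    for nm,P in(("beaker",[.376,.24,.03]),("amber",[.74,.26,.08]),("vial_l",[.562,.179,.05]),("vial_l_cap",[.562,.179,.09])):
        u=np.int32(proj(n,P)[0]);s=np.s_[u[1]-8:u[1]+9,u[0]-8:u[0]+9];print(n,nm,np.abs(a[s]-b[s]).mean().round(1))
# rack on mat: fit
I={n:cv2.imread(f"pics/{n}_x.png")[:,:,::-1].astype(int) for n in("side","top")}
B=np.diag([1,-1,-1.]);pt=[q*[1,1,1] for q in RACK]
M={}
for n in I:
    c=proj(n,(np.vstack(RACK)-[0,0,.065])@B.T+[.465,-.048,.003]);x0,y0=np.int32(c.min(0)-4);x1,y1=np.int32(c.max(0)+4);roi=(x0,y0,x1-x0,y1-y0)
    cc=crop(I[n],roi);d=cc[...,0]-cc[...,2];M[n]=(np.clip((d-(0 if n=="top" else 4))/4,0,1)*(cc.sum(2)>150),roi)
f=lambda a:sum(np.abs(render(n,[q-[0,0,.065] for q in RACK],R.from_euler("z",a[2]).as_matrix()@B,np.array([a[0],a[1],.003]),roi)-m).sum() for n,(m,roi) in M.items())
r=minimize(f,[.465,-.048,.02],method="Nelder-Mead",options=dict(initial_simplex=[[.465,-.048,.02],[.472,-.048,.02],[.465,-.04,.02],[.465,-.048,.08]]));print("rack",r.x.round(4),r.fun,[m.sum() for m,_ in M.values()])
E
```

```text
{'t': 37.5, 'joint_pos': [-0.14, 0.014, 1.821, 0.001, 1.307, -0.157], 'ee_pos': [0.402, -0.045, 0.28], 'tcp_rot': [-0.001, 0.701, 0.713, 0.0], 'force': [0.85, -0.105, -0.152], 'grasp_force': 0.0, 'finger_gap': 0.898}
side jar [[59, 35, 14], [73, 43, 17], [116, 73, 34]]
side jar [[56, 32, 13], [70, 39, 14], [111, 62, 21]]
side jar [[64, 38, 16], [72, 40, 15], [112, 62, 22]]
side beaker 4.5
side amber 2.2
side vial_l 2.2
side vial_l_cap 3.4
top jar [[120, 78, 36], [121, 78, 35], [120, 76, 35]]
top jar [[109, 70, 32], [121, 78, 35], [120, 76, 34]]
top jar [[110, 70, 30], [119, 75, 33], [119, 75, 32]]
top beaker 0.7
top amber 0.9
top vial_l 0.7
top vial_l_cap 0.7
rack [ 0.4658 -0.0464  0.018 ] 842.9598039215687 [np.float64(1095.75), np.float64(1769.5)]
```

The three jars stand on the cover, the rack is centred on the mat at (0.466, -0.046), and the bystanders I checked haven't moved. I'm handing in.

```bash
python3 -c "
from cell import ctrl
print(ctrl.close_job())"
```

```text
the job is handed in; nothing more can be done
None
```

The job is handed in at 37.5 s of the 72 s allowed: the cover lies in the tray with all three jars standing on it, and the empty rack is upside down in the middle of the mat; of the bystanders, I compared only the beaker, the large amber bottle and the small amber bottle with their starting images, and none had moved.

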